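# Refit the coolers of an office computer

### The job

Refit both coolers of this opened office computer: on the mainboard's processor build up, from the bottom, the silver heat sink, the black fan and the blue air duct, and on the graphics card's chip the copper heat sink with the small white fan on top. Set each part down gently, flat, centred and squared up on what it sits on, let go of it so that the stacks stand free, ready for their screws, and leave the memory stick, the screwdriver and the screw dish where they lie.

Things in the scene. Friction and masses are not known exactly. Their poses are not given: they have to be found in the camera images.
- sink_mid (a point): Silver aluminium heat sink, straight upright fins on a base plate, 60 x 60 x 45 mm high (solid to the touch), about 0.2 kg. Right way up on the bench at the start, turned up to 35 degrees either way. The point is its centre, half-way up; z up, x and y along its sides; all four sides serve alike.
- fan_mid (a point): Black axial fan with a yellow hub label, square frame 60 x 60 x 25 mm high, about 70 g. Right way up on the bench at the start, turned up to 35 degrees either way. The point is its centre, half-way up; z up, x and y along its sides; all four sides serve alike.
- duct_mid (a point): Blue plastic air duct, a square tube 60 x 60 x 34 mm high with 3 mm walls and a round opening in its top, about 50 g. Right way up on the bench at the start, turned up to 35 degrees either way. The point is its centre, half-way up; z up, x and y along its sides; all four sides serve alike.
- copper_sink_mid (a point): Copper-coloured finned heat sink, 40 x 40 x 28 mm high (solid to the touch), about 0.11 kg. Right way up on the bench at the start, turned up to 35 degrees either way. The point is its centre, half-way up; z up, x and y along its sides; all four sides serve alike.
- small_fan_mid (a point): Small white-framed axial fan with dark blades, 40 x 40 x 20 mm high, about 30 g. Right way up on the bench at the start, turned up to 35 degrees either way. The point is its centre, half-way up; z up, x and y along its sides; all four sides serve alike.
- processor (a point): Processor: bright square metal cap 36 x 36 mm on the green mainboard (147 x 140 mm), fixed in a steel pan (side edges 16 mm high; back edge 30 mm high, 97 mm away). Point: centre of the cap's top, 18.6 mm above the bench, where the silver sink rests; z up, x to the ports, x and y along its sides. Nothing higher within 55 mm. Board on either side, turned up to 17 degrees.
- graphics_chip (a point): Graphics chip: bright square metal lid 30 x 30 mm on the blue graphics card (160 x 69 mm), fixed chip up on dark foam. Point: centre of the lid's top, 17.1 mm above the bench, where the copper sink rests; z up, y along the card to its bracket (28 mm high, 96 mm away). Nothing higher within 65 mm. Card on the side without the mainboard, turned up to 17 degrees.
- memory: Bystander: loose green memory stick with black chips lying flat, 68 x 30 x 4 mm, among the parts; its origin is the centre of its underside.
- screwdriver: Bystander: loose red-handled screwdriver, 170 mm long, under 40 mm high, lying along x between the mainboard and the graphics card; its origin is under its middle.
- dish: Bystander: loose round steel dish of screws, 72 mm across, 18 mm high, on the left of the bench; its origin is the centre of its underside.

How it is judged:
At the end, for the whole second after the job is handed in: Silver sink on the processor, black fan on it, duct on the fan; copper sink on the graphics chip, white fan on it. Each within 8 mm of centre and 0.2 rad of square (any of four ways) on the one below, resting on it (3 mm), upright within 0.07 rad, at rest (0.02 m/s), let go (horizontal distance between sink_mid and processor below 0.008 m and z of sink_mid in the frame of processor between 0.0195 and 0.0255 m and angle between each of sink_mid, fan_mid, duct_mid, copper_sink_mid, small_fan_mid's own z axis and vertical below 0.07 rad and (angle between the x axis of sink_mid and the x axis of processor, either way round below 0.2 rad or angle between the x axis of sink_mid and the y axis of processor, either way round below 0.2 rad) and linear speed of each of sink, fan, duct, copper_sink, small_fan below 0.02 m/s and horizontal distance between fan_mid and sink_mid below 0.008 m and z of fan_mid in the frame of sink_mid between 0.032 and 0.038 m and (angle between the x axis of fan_mid and the x axis of sink_mid, either way round below 0.2 rad or angle between the x axis of fan_mid and the y axis of sink_mid, either way round below 0.2 rad) and horizontal distance between duct_mid and fan_mid below 0.008 m and z of duct_mid in the frame of fan_mid between 0.0265 and 0.0325 m and (angle between the x axis of duct_mid and the x axis of fan_mid, either way round below 0.2 rad or angle between the x axis of duct_mid and the y axis of fan_mid, either way round below 0.2 rad) and horizontal distance between copper_sink_mid and graphics_chip below 0.008 m and z of copper_sink_mid in the frame of graphics_chip between 0.011 and 0.017 m and (angle between the x axis of copper_sink_mid and the x axis of graphics_chip, either way round below 0.2 rad or angle between the x axis of copper_sink_mid and the y axis of graphics_chip, either way round below 0.2 rad) and horizontal distance between small_fan_mid and copper_sink_mid below 0.008 m and z of small_fan_mid in the frame of copper_sink_mid between 0.021 and 0.027 m and (angle between the x axis of small_fan_mid and the x axis of copper_sink_mid, either way round below 0.2 rad or angle between the x axis of small_fan_mid and the y axis of copper_sink_mid, either way round below 0.2 rad)); the robot touches nothing.
It fails at once if a part is dropped or thrown (moves faster than 0.5 m/s, as after a fall of 13 mm, with no finger touching it) ((linear speed of sink above 0.5 m/s and contact force between the fingers and sink below 0.05 N) or (linear speed of fan above 0.5 m/s and contact force between the fingers and fan below 0.05 N) or (linear speed of duct above 0.5 m/s and contact force between the fingers and duct below 0.05 N) or (linear speed of copper_sink above 0.5 m/s and contact force between the fingers and copper_sink below 0.05 N) or (linear speed of small_fan above 0.5 m/s and contact force between the fingers and small_fan below 0.05 N)).
It fails at once if a part is rammed onto what it sits on (more than 100 N between them) (contact force between sink and mainboard above 100 N or contact force between fan and sink above 100 N or contact force between duct and fan above 100 N or contact force between copper_sink and card above 100 N or contact force between small_fan and copper_sink above 100 N).
It fails at once if the memory stick, the screwdriver or the screw dish is moved by more than 15 mm (distance of any of memory, screwdriver, dish from where it was at the start of the episode above 0.015 m).
It also fails if it takes over 109 s, if anything falls off the work surface, if the arm or the gripper's body presses on something with over 40 N, if the wrist force passes 120 N, or if a joint passes its speed limit or range.

### The arm

A 6-joint arm with a two-finger parallel gripper is mounted at the origin on the work surface. World frame = base frame: x ahead of the robot, y to its left, z up, the work surface at z = 0. Lengths are in m, angles in rad, forces in N, time in s.
With the tool pointing down it reaches from about 0.35 to 0.925 m from the base axis. Payload 6.4 kg.
Tool frame: the origin (TCP) lies on the front face of the gripper's body, between the roots of the fingers; the fingertips stand 73 mm ahead of it and the grasp point (between the pads) lies robot.tcp_to_grasp ahead of it (robot.tcp_to_grasp is the distance from the TCP to the grasp point, in m); x points along the fingers, y is the direction in which the jaws open and shut, and the axes are right-handed (so a half turn about x gives the same grasp; the last joint's range is limited). The gripper opens to 85 mm and grips with 20 to 120 N. Pads are 22 mm wide; open, the fingers measure 114 mm over their backs; the gripper's body (76 mm by 85 mm) begins 54 mm behind the grasp point. The pads swing forward as they close: fully open they stand 13 mm farther back than shut.
Start: joints at [-1.329, 0.245, 1.558, -0, 1.339, -0.174], TCP at [0.263, -0.595, 0.304] pointing down, gripper open.
Joint ranges: [-3.13, 3.13], [-1.02, 2.26], [0.13, 2.54], [-0.95, 4.09], [0.21, 2.88], [-2.74, 2.74]. Speed limits (rad/s): [2.57, 2.57, 3.14, 3.14, 3.14, 3.14].

### API

Orientations are given as a unit quaternion [w, x, y, z].
In Python, from rig import sensors, grab_frame, get_calibration, workorder, robot gives the robot as it stands.
- The arm moves only by the tool arm_command, never from a script. Its argument "deltas" is text: rows parted by semicolons, each of 7 numbers parted by spaces: the shift along the tool's x, y, z in m, then the turn, a rotation vector about the tool's x, y, z in units of 8 degrees (1.0 is 8 degrees), then the opening in per cent of the stroke, from 0 (shut) to 100 (fully open). A call has 1 to 12 rows; each row shifts and turns the pose as measured when the row begins, along the tool's axes as they then stand; what a row does not reach is not made up. A row lasts 1/10 s, in which the tool goes at most 50 mm and 8.59 degrees, less where a joint would pass 70% of its speed; a pose out of reach is approached as far as the arm can. A call is refused whole if a number of a shift passes 0.05 or a number of a turn 1, either way. A call with a gripper value outside its range is refused whole. The fingers move at their own pace and stop on an object; "force" is the grip in N (left out, the last holds). Time passes only in rows, so rows that do not move let the fingers close. It gives the time, the measured TCP pose, the force and the opening at its end, in the units of the state.
- sensors.read_state(): the state, without advancing time (a new reading comes with each control period).
- grab_frame(name): name is "side" or "top"; returns the picture (420x560x3 uint8, red, green, blue); there is no depth.
- get_calibration(name): a dict with "K" (3x3 intrinsics, pixels), "rvec" (rotation vector, rad) and "tvec" (3), from world to camera coordinates, as OpenCV has them. Camera axes: x right, y down, z forward; pixel columns grow to the right and rows downward; lengths in m; the calibration is good to about 2 mm. A picture is of the moment at which its call begins. get_calibration takes no time and is no camera call.
- workorder.hand_in(): hands the job in, once; it reports no verdict.
The state is a dict: "t": time; "joint_positions": joint angles; "qvel": joint speeds; "effort": joint torques, N m; "eef_pos": TCP position; "ee_rot": TCP orientation; "ft_force": force on the tool from outside, world axes, zero at the start; "wrist_torque": the same for the moment, N m; "finger_gap": opening from 0.0 (shut) to 1.0 (fully open).
Only numpy, scipy, OpenCV 4.12 (cv2) and the standard library are available. Lean on these libraries where they do the work, as an engineer would, in place of code of your own. Each camera call takes 0.05 s, during which the arm holds its last target. There are 200 camera calls.

## Working session

There is one attempt and no reset: what is moved stays moved. The work goes in short steps, Python scripts to look and compute and a tool call to move; the robot and the scene stay as the last step left them, time stands still between calls to the robot, and variables do not carry over. Pictures are saved under pics/ and viewed, about 12 in all and at most 16, crops included, and the job is handed in when it is done.

Besides the shell and the picture viewer there is one more tool, called after "Request:" by a JSON object that holds its "op" and its "data". arm_command: Moves the arm, as the interface text tells. Its arguments: {"type":"object","properties":{"deltas":{"type":"string"},"force":{"type":"number"}},"required":["deltas"]}

```bash
mkdir -p pics; ls
python3 - <<'E'
from rig import sensors, grab_frame, get_calibration, robot
import cv2
print(sensors.read_state()); print(robot.tcp_to_grasp)
for n in("top","side"):
    f=grab_frame(n); cv2.imwrite(f"pics/{n}0.png",cv2.cvtColor(f,cv2.COLOR_RGB2BGR)); print(n,get_calibration(n))
E
```

```text
pics
{'t': 0.0, 'joint_positions': array([-1.32909983e+00,  2.45859530e-01,  1.55904702e+00, -7.07140910e-07,
        1.33868899e+00, -1.74068267e-01]), 'qvel': array([0.00109096, 0.00023095, 0.00014895, 0.00034118, 0.00135866,
       0.00046718]), 'effort': array([ 7.82372299e-04, -4.29504955e+01, -3.26130152e+01, -1.21882722e-04,
        5.32093647e-03,  1.57439536e-05]), 'eef_pos': array([ 0.26244843, -0.59419243,  0.30273336]), 'ee_rot': array([-0.14523086, -0.69185834, -0.14664629,  0.69190671]), 'ft_force': array([ 0.07116079, -0.40735915,  0.50303972]), 'wrist_torque': array([ 0.02629488,  0.00037576, -0.01292505]), 'finger_gap': 0.9971906925071047}
0.0539
top {'K': array([[415.38742454,   0.        , 276.9801618 ],
       [  0.        , 415.38742454, 209.76314548],
       [  0.        ,   0.        ,   1.        ]]), 'rvec': array([ 2.142353  , -2.14427561,  0.18212658]), 'tvec': array([-0.00716774,  0.55492498,  1.0510836 ])}
side {'K': array([[394.69979113,   0.        , 283.16547273],
       [  0.        , 394.69979113, 211.59871365],
       [  0.        ,   0.        ,   1.        ]]), 'rvec': array([ 0.34101536, -2.78882758,  1.13643715]), 'tvec': array([0.51255475, 0.13769854, 0.8910913 ])}
```

View pics/top0.png

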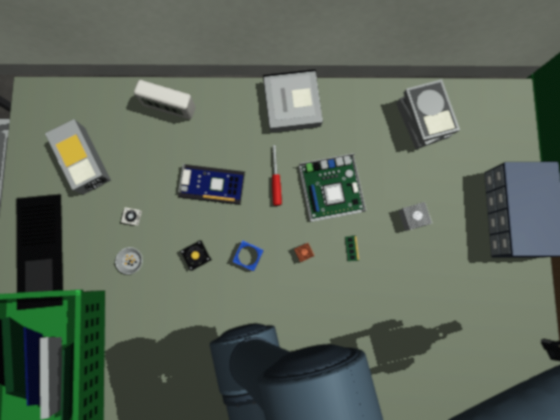

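View pics/side0.png

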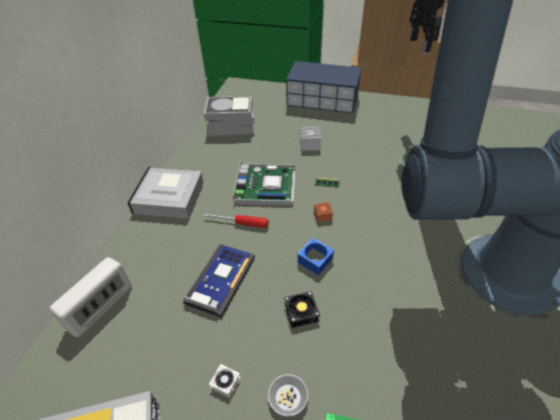

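```bash
cat > h.py <<'E'
import cv2,numpy as np
from rig import sensors, grab_frame, get_calibration
def cam(n):
    c=get_calibration(n); R=cv2.Rodrigues(c["rvec"])[0]; return c["K"],R,np.array(c["tvec"]),c
def ray(n,uv,z):
    K,R,t,_=cam(n); C=-R.T@t; d=R.T@np.linalg.solve(K,[uv[0],uv[1],1]); return C+d*(z-C[2])/d[2]
def proj(n,P):
    K,R,t,c=cam(n); return cv2.projectPoints(np.float64(P).reshape(-1,3),c["rvec"],t,K,None)[0][:,0]
def box(c,yaw,w,h):  # corners bottom then top of box centred c
    s=w/2*np.array([[1,1],[-1,1],[-1,-1],[1,-1]]); R=np.array([[np.cos(yaw),-np.sin(yaw)],[np.sin(yaw),np.cos(yaw)]])
    xy=s@R.T+c[:2]; return np.vstack([np.c_[xy,np.full(4,c[2]+k*h/2)] for k in(-1,1)])
E
python3 - <<'E'
import cv2,numpy as np
from h import *
t=cv2.imread('pics/top0.png'); 
pts=dict(sink=(417,216),fan=(195,255),duct=(247,256),cop=(303,253),sf=(130,215),proc=(334,194),chip=(217,184),mem=(352,248))
tiles=[]
for n,(u,v) in pts.items():
    r=20
    if n in('proc','chip'): r=20
    c=cv2.resize(t[v-r:v+r,u-r:u+r],(196,196),interpolation=cv2.INTER_CUBIC); c=cv2.convertScaleAbs(c,alpha=1.4)
    cv2.putText(c,n,(2,12),0,.4,(255,255,255)); tiles.append(c)
s=cv2.imread('pics/side0.png'); spts=dict(sink=(311,139),fan=(302,308),duct=(316,256),cop=(323,212),sf=(225,381),proc=(272,183),chip=(223,271),mem=(327,182))
for n,(u,v) in spts.items():
    r=24; v=min(v,420-r); c=cv2.resize(s[v-r:v+r,u-r:u+r],(196,196),interpolation=cv2.INTER_CUBIC); c=cv2.convertScaleAbs(c,alpha=1.4);tiles.append(c)
cv2.imwrite('pics/m.png',np.vstack([np.hstack(tiles[i:i+4]) for i in(0,4,8)])) 
cv2.imwrite('pics/m2.png',np.hstack(tiles[12:]))
E
```

```text
(no output)
```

View pics/m.png

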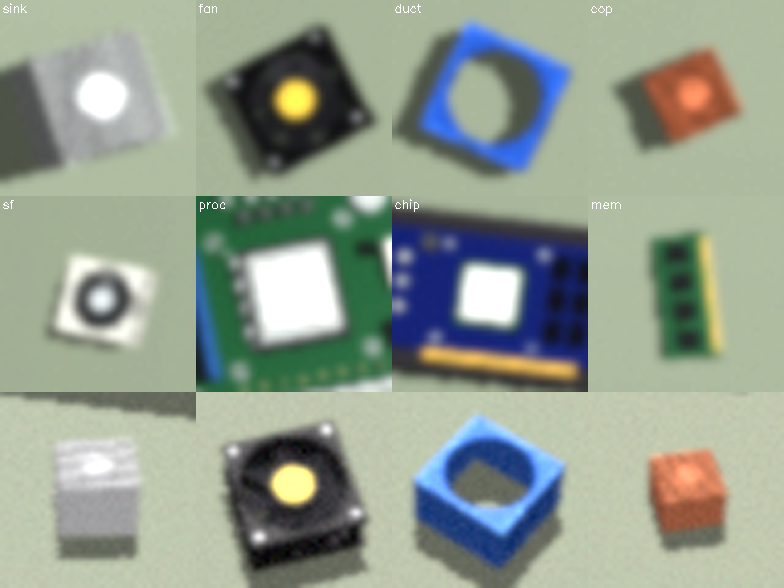

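```bash
cat > det.py <<'E'
from h import *
H=dict(sink=.045,fan=.025,duct=.034,cop=.028,sf=.020)
def mask(img,n):
    hsv=cv2.cvtColor(img,cv2.COLOR_RGB2HSV).astype(int); h,s,v=hsv[...,0],hsv[...,1],hsv[...,2]
    if n in('proc','chip'): return (v>190)&(s<40)
    if n=='sink': return (s<22)&(v>100)
    if n=='fan': return (s>120)&(v>150)&(h>15)&(h<35)
    if n=='duct': return (h>100)&(h<125)&(s>130)&(v>60)
    if n=='cop': return (h<15)&(s>90)&(v>50)
    if n=='sf': return ((s<40)&(v>150))|(v<75)
def find(img,n,uv,r):
    m=np.zeros(img.shape[:2],np.uint8); u,v=uv; m[v-r:v+r,u-r:u+r]=mask(img,n)[v-r:v+r,u-r:u+r]
    cs,_=cv2.findContours(m,cv2.RETR_EXTERNAL,cv2.CHAIN_APPROX_NONE)
    c=cv2.convexHull(max(cs,key=cv2.contourArea)); M=cv2.moments(c)
    return np.array([M['m10']/M['m00'],M['m01']/M['m00']]),cv2.minAreaRect(c)
E
python3 - <<'E'
from det import *
K,R,t,_=cam('top'); print('cam top',-R.T@t); K,R,t,_=cam('side'); print('cam side',-R.T@t)
top=cv2.imread('pics/top0.png')[...,::-1].copy(); side=cv2.imread('pics/side0.png')[...,::-1].copy()
P=dict(sink=(417,216),fan=(195,255),duct=(247,256),cop=(303,253),sf=(130,215),proc=(334,194),chip=(217,184))
S=dict(sink=(311,139),fan=(302,308),duct=(316,256),cop=(323,212),sf=(225,381),proc=(272,183),chip=(223,271))
Z=dict(sink=.0225,fan=.025,duct=.017,cop=.014,sf=.010,proc=.0186,chip=.0171)
for n in P:
    for nm,img,D in(('top',top,P),('side',side,S)):
        r={'proc':14,'chip':9}.get(n,20)
        try: uv,rect=find(img,n,D[n],r)
        except Exception as e: print(n,nm,e); continue
        w=ray(nm,uv,Z[n]); b=cv2.boxPoints(rect); q=np.array([ray(nm,x,Z[n])[:2] for x in b]); e=np.diff(np.vstack([q,q[:1]]),axis=0)
        print(n,nm,uv.round(1),w.round(4),'yaw',np.degrees(np.arctan2(e[:2,1],e[:2,0])).round(1),'len',np.linalg.norm(e[:2],axis=1).round(3))
E
```

```text
cam top [0.38138896 0.00385204 1.12574308]
cam side [0.3535065  0.63340307 0.74131684]
sink top [417.2 215.3] [ 0.5432 -0.3856  0.0225] yaw [ -71.7 -164.8] len [0.064 0.065]
sink side [310.4 137.6] [ 0.5385 -0.3805  0.0225] yaw [-167.2  100.5] len [0.068 0.123]
fan top [194.9 254.9] [0.4376 0.2083 0.025 ] yaw [ -44.2 -134.2] len [0.015 0.017]
fan side [301.6 306.1] [0.4357 0.2105 0.025 ] yaw [-166.3  102. ] len [0.019 0.019]
duct top [247.2 255.5] [0.4364 0.0712 0.017 ] yaw [ -26.  -116.5] len [0.064 0.062]
duct side [315.1 256.1] [0.4347 0.0703 0.017 ] yaw [-104.7  151.2] len [0.084 0.077]
cop top [303.5 252.1] [ 0.4455 -0.0785  0.014 ] yaw [ -63.6 -154. ] len [0.043 0.039]
cop side [322.9 211.7] [ 0.4434 -0.0786  0.014 ] yaw [-153.4  106.2] len [0.048 0.067]
sf top [125.5 214.1] [0.5485 0.4018 0.01  ] yaw [ -12.6 -106. ] len [0.042 0.016]
sf side [224.1 378.5] [0.5431 0.383  0.01  ] yaw [-100.5  164.9] len [0.049 0.05 ]
proc top [333.9 193.2] [ 0.6046 -0.1628  0.0186] yaw [ -78.5 -170.3] len [0.037 0.037]
proc side [271.6 180.6] [ 0.6031 -0.1606  0.0186] yaw [-166.8  104.8] len [0.042 0.038]
chip top [216.5 183.8] [0.6311 0.1568 0.0171] yaw [ -90.  -178.9] len [0.025 0.022]
chip side [222.7 269.9] [0.6292 0.1576 0.0171] yaw [-91.9 163.7] len [0.032 0.032]
```

Run:
```python
from det import *
top=cv2.imread('pics/top0.png')[...,::-1].copy(); side=cv2.imread('pics/side0.png')[...,::-1].copy()
f=8
def up(nm,img,c,r,fn,z):
    u,v=c; v=min(v,420-r); t=cv2.resize(img[v-r:v+r,u-r:u+r],None,fx=f,fy=f,interpolation=cv2.INTER_CUBIC)
    hsv=cv2.cvtColor(t,cv2.COLOR_RGB2HSV).astype(int); m=fn(*[hsv[...,i] for i in range(3)]).astype(np.uint8)
    m=cv2.morphologyEx(m,cv2.MORPH_OPEN,np.ones((9,9)))
    cs,_=cv2.findContours(m,cv2.RETR_EXTERNAL,cv2.CHAIN_APPROX_NONE); k=max(cs,key=cv2.contourArea); k=cv2.convexHull(k)
    toimg=lambda p:(np.array(p)+.5)/f-.5+[u-r,v-r]
    M=cv2.moments(k); cc=toimg([M['m10']/M['m00'],M['m01']/M['m00']])
    kw=np.float32([ray(nm,p,z)[:2] for p in toimg(k[:,0])]); rect=cv2.minAreaRect(kw*1000)
    return nm,cc.round(1),ray(nm,cc,z).round(4),'rect',np.round(rect[0],1),np.round(rect[1],1),round(rect[2],1)
wh=lambda h,s,v:(v>185)&(s<50)
for z,c,r,n in((.0186,(334,194),13,'proc'),(.0171,(217,184),8,'chip')): print(n,up('top',top,c,r,wh,z))
print('chip side',up('side',side,(223,271),10,wh,.0171))
print('card top',up('top',top,(214,184),36,lambda h,s,v:(h>105)&(h<130)&(s>120)&(v>40),.015))
print('board top',up('top',top,(332,190),36,lambda h,s,v:(h>50)&(h<95)&(s>90)&(v>30),.015))
g=lambda h,s,v:(s<28)|(v<90)
print('sf',up('top',top,(130,215),16,g,.01)); print('sf',up('side',side,(225,381),24,g,.01))
print('sink',up('top',top,(420,216),18,lambda h,s,v:(s<25)&(v>110),.0225))
print('sink',up('side',side,(311,139),18,lambda h,s,v:(s<25)&(v>110),.0225))
for n,uv in(('top',(130,228)),('top',(150,215)),('top',(400,240))): print(cv2.cvtColor(top[uv[1]:uv[1]+1,uv[0]:uv[0]+1],cv2.COLOR_RGB2HSV))
# overlay
C=dict(sink=((.541,-.384,.0225),17,.06,.045),fan=((.437,.209,.0125),26,.06,.025),duct=((.4355,.071,.017),-26,.06,.034),cop=((.4445,-.0785,.014),26,.04,.028),sf=((.544,.385,.01),-13,.04,.02),proc=((.604,-.162,.0181),10,.036,.001),chip=((.630,.157,.0166),-7,.03,.001))
tiles=[]
for nm,img in(('top',top),('side',side)):
    row=[]
    for n,(c,y,w,h) in C.items():
        p=proj(nm,box(c,np.radians(y),w,h)); u,v=np.round(p.mean(0)).astype(int); r=20 if nm=='top' else 24; v=min(v,420-r); s=196/(2*r)
        t=cv2.resize(img[v-r:v+r,u-r:u+r],(196,196),interpolation=cv2.INTER_CUBIC); t=cv2.convertScaleAbs(t,alpha=1.3)
        q=np.int32((p+.5-[u-r,v-r])*s)
        cv2.polylines(t,[q[:4]],1,(255,0,255)); cv2.polylines(t,[q[4:]],1,(0,255,255)); row.append(t)
    tiles.append(row)
a=tiles[0]+tiles[1]
cv2.imwrite('pics/ov.png',np.vstack([np.hstack(a[0:4]),np.hstack(a[4:7]+a[11:12]),np.hstack(a[7:11])])[...,::-1])
```

```text
proc ('top', array([333.8, 193.1]), array([ 0.6051, -0.1626,  0.0186]), 'rect', array([ 605.4, -162.5]), array([39.7, 38.5]), 8.9)
chip ('top', array([216.5, 183.7]), array([0.6313, 0.1569, 0.0171]), 'rect', array([631.4, 157.1]), array([25.3, 25.3]), 84.3)
chip side ('side', array([222.7, 269.8]), array([0.6292, 0.1575, 0.0171]), 'rect', array([629.1, 157.3]), array([31.1, 31.1]), 83.3)
card top ('top', array([214.7, 183.9]), array([0.6312, 0.1621, 0.015 ]), 'rect', array([631.7, 162.9]), array([147.4,  71.5]), 83.0)
board top ('top', array([331.2, 188.1]), array([ 0.6196, -0.1565,  0.015 ]), 'rect', array([ 625.6, -157.2]), array([150.6, 137.7]), 10.5)
sf ('top', array([130.9, 216.1]), array([0.5432, 0.3871, 0.01  ]), 'rect', array([543.2, 387. ]), array([52.1, 46.5]), 79.6)
sf ('side', array([224. , 382.6]), array([0.5408, 0.39  , 0.01  ]), 'rect', array([541.8, 389.4]), array([58.5, 53.2]), 79.2)
sink ('top', array([417.5, 215.3]), array([ 0.5434, -0.3865,  0.0225]), 'rect', array([ 543.7, -386.6]), array([64.1, 63.7]), 15.6)
sink ('side', array([310.3, 137.3]), array([ 0.5389, -0.3819,  0.0225]), 'rect', array([ 539.5, -383.6]), array([ 69.8, 124.8]), 12.3)
[[[ 44  40 126]]]
[[[ 44  38 127]]]
[[[ 45  38 135]]]
```

View pics/ov.png

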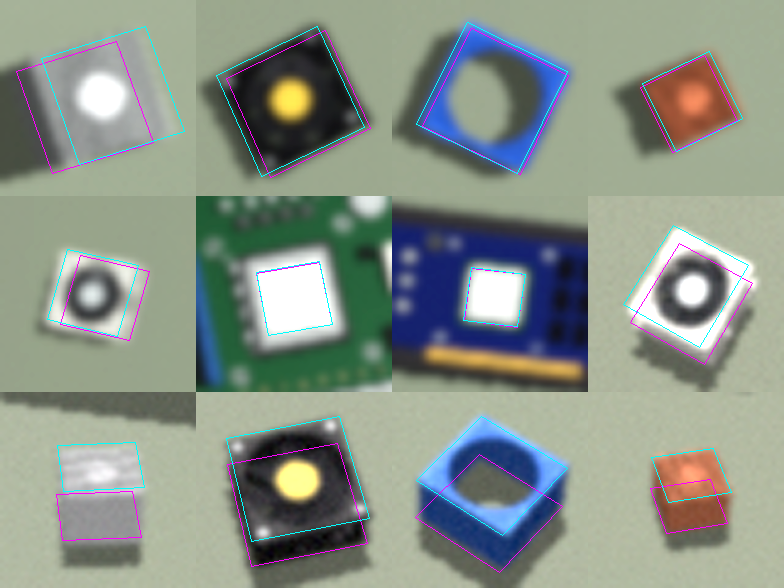

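```bash
cat > plan.py <<'E'
import sys
from h import *
from scipy.spatial.transform import Rotation as Ro
def go(x,y,z,yaw):
    """tool-frame shift (m) and turn (8deg units) to TCP x,y,z pointing down, jaw axis at yaw deg (mod 90 nearest)"""
    s=sensors.read_state(); q=s["ee_rot"]; R=Ro.from_quat([q[1],q[2],q[3],q[0]]); M=R.as_matrix()
    j=np.degrees(np.arctan2(M[1,1],M[0,1])); print('t',round(s["t"],2),'p',s["eef_pos"].round(4),'jaw',j.round(1),'down',M[:,0].round(3),'j6',s["joint_positions"][5].round(2),'gap',round(s["finger_gap"],3),'F',s["ft_force"].round(1))
    for k in range(-4,5):
        Y=np.radians(yaw+90*k)
        if abs((yaw+90*k-j+180)%360-180)<=61:
            ty=np.array([np.cos(Y),np.sin(Y),0]); tx=np.array([0,0,-1.]); T=np.c_[tx,ty,np.cross(tx,ty)]
            d=np.array([x,y,z])-s["eef_pos"]
            print(f'jaw->{yaw+90*k}: shift in present tool axes',(M.T@d).round(4),'| in final axes',(T.T@d).round(4),'| turn',(Ro.from_matrix(M.T@T).as_rotvec()/np.radians(8)).round(2))
if __name__=="__main__": go(*map(float,sys.argv[1:]))
E
python3 plan.py .541 -.381 .15 17
```

```text
t 0.1 p [ 0.2625 -0.5942  0.3029] jaw -66.2 down [-0.     0.002 -1.   ] j6 -0.17 gap 0.999 F [-0.1  0.4 -0.8]
jaw->-73.0: shift in present tool axes [ 0.1531 -0.0823 -0.3409] | in final axes [ 0.1529 -0.1225 -0.3287] | turn [ 0.85 -0.    0.01]
jaw->287.0: shift in present tool axes [ 0.1531 -0.0823 -0.3409] | in final axes [ 0.1529 -0.1225 -0.3287] | turn [ 0.85 -0.    0.01]
```

Request:
{"op": "arm_command", "data": {"deltas": "0 0 0 0.85 0 0 100; 0.017 -0.0136 -0.0365 0 0 0 100; 0.017 -0.0136 -0.0365 0 0 0 100; 0.017 -0.0136 -0.0365 0 0 0 100; 0.017 -0.0136 -0.0365 0 0 0 100; 0.017 -0.0136 -0.0365 0 0 0 100; 0.017 -0.0136 -0.0365 0 0 0 100; 0.017 -0.0136 -0.0365 0 0 0 100; 0.017 -0.0136 -0.0365 0 0 0 100; 0.017 -0.0136 -0.0365 0 0 0 100; 0 0 0 0 0 0 100", "force": 30}}

```text
t: 1.2
eef_pos: [0.549, -0.3739, 0.139]
ee_rot: [-0.099, -0.698, -0.103, 0.702]
ft_force: [-1.2, -0.3, -0.1]
finger_gap: 1.0
```

```bash
python3 plan.py .541 -.381 .085 17
python3 - <<'E'
from h import *
T=cv2.cvtColor(grab_frame('top'),cv2.COLOR_RGB2BGR);S=cv2.cvtColor(grab_frame('side'),cv2.COLOR_RGB2BGR)
a=cv2.resize(T[170:260,370:460],(400,400),interpolation=2);b=cv2.resize(S[80:170,265:355],(400,400),interpolation=2)
cv2.imwrite('pics/a1.png',np.hstack([a,b]))
E
```

```text
t 1.2 p [ 0.549  -0.3739  0.139 ] jaw -73.6 down [-0.006  0.005 -1.   ] j6 0.52 gap 1.0 F [-1.2 -0.3 -0.1]
jaw->-73.0: shift in present tool axes [0.054  0.0049 0.0095] | in final axes [0.054  0.0045 0.0097] | turn [-0.07  0.03  0.05]
jaw->287.0: shift in present tool axes [0.054  0.0049 0.0095] | in final axes [0.054  0.0045 0.0097] | turn [-0.07  0.03  0.05]
```

View pics/a1.png

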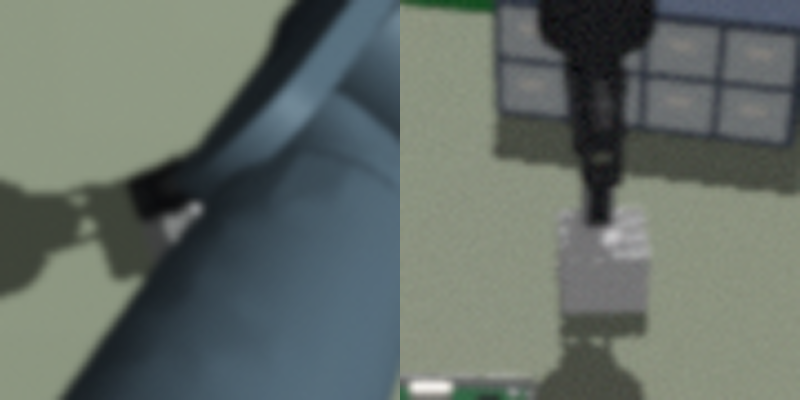

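Request:
{"op": "arm_command", "data": {"deltas": "0.003 0.005 0.0095 -0.07 0.03 0.05 100; 0.015 0 0 0 0 0 100; 0.015 0 0 0 0 0 100; 0.013 0 0 0 0 0 100; 0.006 0 0 0 0 0 100; 0 0 0 0 0 0 100"}}

```text
t: 1.9
eef_pos: [0.5393, -0.3922, 0.1052]
ee_rot: [0.101, 0.701, 0.102, -0.699]
ft_force: [-0.0, 0.5, -1.1]
finger_gap: 1.004
```

```bash
python3 plan.py .541 -.381 .085 17
```

```text
t 1.9 p [ 0.5393 -0.3922  0.1052] jaw -73.5 down [ 0.002  0.001 -1.   ] j6 0.48 gap 1.004 F [-0.   0.5 -1.1]
jaw->-73.0: shift in present tool axes [ 0.0202 -0.0103 -0.0047] | in final axes [ 0.0202 -0.0102 -0.0049] | turn [-0.06 -0.02  0.  ]
jaw->287.0: shift in present tool axes [ 0.0202 -0.0103 -0.0047] | in final axes [ 0.0202 -0.0102 -0.0049] | turn [-0.06 -0.02  0.  ]
```

Request:
{"op": "arm_command", "data": {"deltas": "0 -0.01 -0.0045 0 0 0 100; 0 0 0 0 0 0 100; 0 0 0 0 0 0 100"}}

```text
t: 2.2
eef_pos: [0.5398, -0.3813, 0.1036]
ee_rot: [0.1, 0.701, 0.101, -0.699]
ft_force: [-0.5, -0.2, -0.3]
finger_gap: 1.002
```

```bash
python3 plan.py .541 -.381 .085 17
```

```text
t 2.2 p [ 0.5398 -0.3813  0.1036] jaw -73.6 down [ 0.002  0.001 -1.   ] j6 0.5 gap 1.002 F [-0.5 -0.2 -0.3]
jaw->-73.0: shift in present tool axes [ 0.0186  0.     -0.0012] | in final axes [ 0.0186  0.     -0.0013] | turn [-0.08 -0.01  0.  ]
jaw->287.0: shift in present tool axes [ 0.0186  0.     -0.0012] | in final axes [ 0.0186  0.     -0.0013] | turn [-0.08 -0.01  0.  ]
```

Request:
{"op": "arm_command", "data": {"deltas": "0.0093 0 -0.001 0 0 0 100; 0.0093 0 0 0 0 0 100; 0 0 0 0 0 0 100; 0 0 0 0 0 0 100"}}

```text
t: 2.6
eef_pos: [0.5392, -0.38, 0.0795]
ee_rot: [-0.099, -0.699, -0.102, 0.7]
ft_force: [0.3, -0.9, 0.4]
finger_gap: 0.999
```

```bash
python3 plan.py .541 -.381 .085 17;python3 - <<'E'
from h import *
T=cv2.cvtColor(grab_frame('top'),cv2.COLOR_RGB2BGR);S=cv2.cvtColor(grab_frame('side'),cv2.COLOR_RGB2BGR)
a=cv2.resize(T[170:260,370:460],(400,400),interpolation=2);b=cv2.resize(S[80:170,265:355],(400,400),interpolation=2)
cv2.imwrite('pics/a2.png',np.hstack([a,b]))
E
```

```text
t 2.6 p [ 0.5392 -0.38    0.0795] jaw -73.6 down [-0.002  0.005 -1.   ] j6 0.5 gap 0.999 F [ 0.3 -0.9  0.4]
jaw->-73.0: shift in present tool axes [-0.0055  0.0015 -0.0014] | in final axes [-0.0055  0.0015 -0.0014] | turn [-0.08  0.01  0.04]
jaw->287.0: shift in present tool axes [-0.0055  0.0015 -0.0014] | in final axes [-0.0055  0.0015 -0.0014] | turn [-0.08  0.01  0.04]
```

View pics/a2.png

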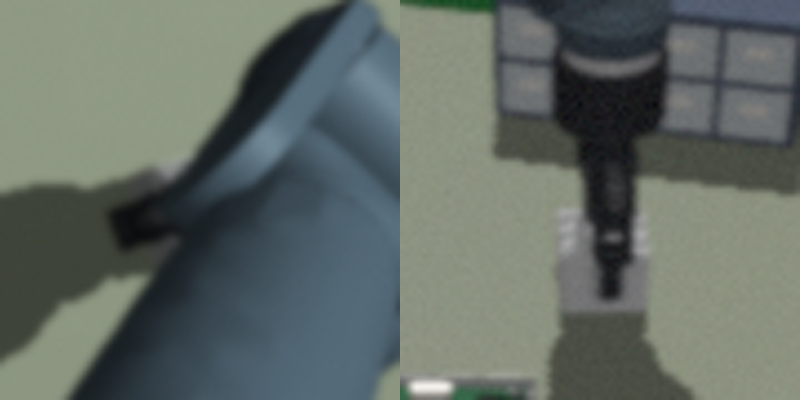

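Request:
{"op": "arm_command", "data": {"deltas": "0 0 -0.0014 -0.08 0 0 0; 0 0 0 0 0 0 0; 0 0 0 0 0 0 0; 0 0 0 0 0 0 0; 0 0 0 0 0 0 0; 0 0 0 0 0 0 0", "force": 40}}

```text
t: 3.3
eef_pos: [0.541, -0.3796, 0.0806]
ee_rot: [-0.103, -0.699, -0.106, 0.7]
ft_force: [0.7, 0.6, -0.0]
finger_gap: 0.696
```

```bash
python3 plan.py .604 -.162 .22 10
```

```text
t 3.3 p [ 0.541  -0.3796  0.0806] jaw -73.0 down [-0.001  0.004 -1.   ] j6 0.49 gap 0.696 F [ 0.7  0.6 -0. ]
jaw->-80.0: shift in present tool axes [-0.1386 -0.1901 -0.1241] | in final axes [-0.1394 -0.2033 -0.0999] | turn [0.88 0.   0.03]
jaw->280.0: shift in present tool axes [-0.1386 -0.1901 -0.1241] | in final axes [-0.1394 -0.2033 -0.0999] | turn [0.88 0.   0.03]
```

Request:
{"op": "arm_command", "data": {"deltas": "-0.01 0 0 0 0 0 0; -0.025 0 0 0 0 0 0; -0.03 0 0 0 0 0 0; -0.02 0 0 0.88 0 0 0; -0.007 -0.025 -0.0125 0 0 0 0; -0.007 -0.025 -0.0125 0 0 0 0; -0.007 -0.025 -0.0125 0 0 0 0; -0.007 -0.025 -0.0125 0 0 0 0; -0.007 -0.025 -0.0125 0 0 0 0; -0.007 -0.025 -0.0125 0 0 0 0; 0 -0.02 -0.01 0 0 0 0; 0 0 0 0 0 0 0"}}

```text
t: 4.5
eef_pos: [0.597, -0.1921, 0.2193]
ee_rot: [0.057, 0.705, 0.06, -0.704]
ft_force: [-0.2, -0.9, -2.5]
finger_gap: 0.696
```

```bash
python3 plan.py .604 -.162 .130 10
```

```text
t 4.5 p [ 0.597  -0.1921  0.2193] jaw -80.5 down [ 0.001  0.004 -1.   ] j6 0.91 gap 0.696 F [-0.2 -0.9 -2.5]
jaw->-80.0: shift in present tool axes [ 0.0894 -0.0282 -0.0118] | in final axes [ 0.0893 -0.0285 -0.0121] | turn [-0.06 -0.01  0.03]
jaw->280.0: shift in present tool axes [ 0.0894 -0.0282 -0.0118] | in final axes [ 0.0893 -0.0285 -0.0121] | turn [-0.06 -0.01  0.03]
```

Request:
{"op": "arm_command", "data": {"deltas": "0.02 -0.014 -0.006 -0.06 0 0 0; 0.025 -0.014 -0.006 0 0 0 0; 0.025 0 0 0 0 0 0; 0.01 0 0 0 0 0 0; 0 0 0 0 0 0 0; 0 0 0 0 0 0 0"}}

```text
t: 5.1
eef_pos: [0.6053, -0.1645, 0.1415]
ee_rot: [0.062, 0.706, 0.061, -0.702]
ft_force: [0.0, -0.9, -1.9]
finger_gap: 0.697
```

```bash
python3 plan.py .604 -.162 .1 10;python3 - <<'E'
from h import *
T=cv2.cvtColor(grab_frame('top'),cv2.COLOR_RGB2BGR);S=cv2.cvtColor(grab_frame('side'),cv2.COLOR_RGB2BGR)
a=cv2.resize(T[150:240,290:380],(400,400),interpolation=2);b=cv2.resize(S[100:220,220:340],(400,400),interpolation=2)
cv2.imwrite('pics/a3.png',np.hstack([a,b]))
E
```

```text
t 5.1 p [ 0.6053 -0.1645  0.1415] jaw -80.0 down [ 0.006 -0.001 -1.   ] j6 0.95 gap 0.697 F [ 0.  -0.9 -1.9]
jaw->-80.0: shift in present tool axes [ 0.0415 -0.0027  0.0011] | in final axes [ 0.0415 -0.0027  0.0009] | turn [-0.   -0.04 -0.01]
jaw->280.0: shift in present tool axes [ 0.0415 -0.0027  0.0011] | in final axes [ 0.0415 -0.0027  0.0009] | turn [-0.   -0.04 -0.01]
```

View pics/a3.png

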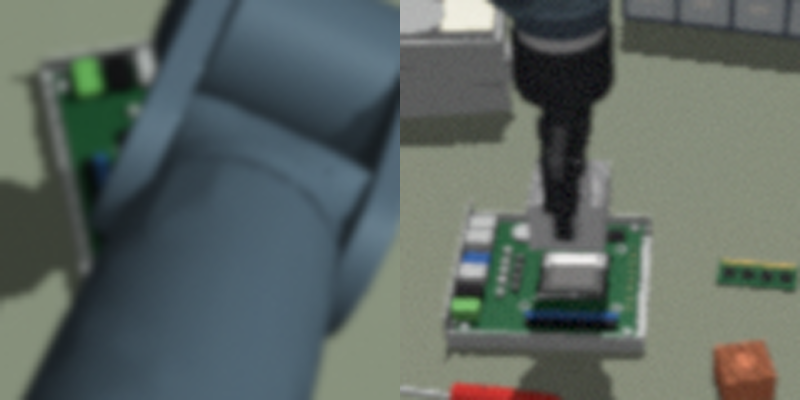

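Run:
```python
from h import *
f=400/120
p=proj('side',box((.6053,-.1645,.0834),np.radians(10),.06,.045)); print(((p-[220,100])*f+[400,0]).round())
p=proj('side',box((.604,-.162,.0181),np.radians(10),.036,.001)); print(((p-[220,100])*f+[400,0]).round()[4:])
```

```text
[[528. 248.]
 [603. 251.]
 [608. 204.]
 [536. 202.]
 [524. 204.]
 [601. 206.]
 [607. 160.]
 [533. 157.]]
[[548. 281.]
 [591. 282.]
 [595. 254.]
 [552. 253.]]
```

Request:
{"op": "arm_command", "data": {"deltas": "0.02 -0.0025 0.001 0 0 0 0; 0 0 0 0 0 0 0; 0.012 0 0 0 0 0 0; 0 0 0 0 0 0 0; 0 0 0 0 0 0 0"}}

```text
t: 5.7
eef_pos: [0.6077, -0.1649, 0.1154]
ee_rot: [0.064, 0.71, 0.059, -0.699]
ft_force: [-0.2, 0.2, -1.8]
finger_gap: 0.699
```

```bash
python3 plan.py .604 -.162 .0995 10
```

```text
t 5.7 p [ 0.6077 -0.1649  0.1154] jaw -80.1 down [ 0.016 -0.006 -1.   ] j6 0.95 gap 0.699 F [-0.2  0.2 -1.8]
jaw->-80.0: shift in present tool axes [ 0.0158 -0.0036  0.0034] | in final axes [ 0.0159 -0.0035  0.0031] | turn [-0.01 -0.11 -0.06]
jaw->280.0: shift in present tool axes [ 0.0158 -0.0036  0.0034] | in final axes [ 0.0159 -0.0035  0.0031] | turn [-0.01 -0.11 -0.06]
```

Request:
{"op": "arm_command", "data": {"deltas": "0.008 -0.0036 0.0034 0 -0.11 -0.06 0; 0.005 0 0 0 0 0 0; 0 0 0 0 0 0 0"}}

```text
t: 6.0
eef_pos: [0.604, -0.162, 0.1024]
ee_rot: [-0.061, -0.704, -0.061, 0.705]
ft_force: [-0.0, -0.1, -2.3]
finger_gap: 0.698
```

```bash
for i in 1 2 3; do python3 plan.py .604 -.162 .0995 10 | head -2; done
```

```text
t 6.0 p [ 0.604  -0.162   0.1024] jaw -80.1 down [-0.    -0.001 -1.   ] j6 0.96 gap 0.698 F [-0.  -0.1 -2.3]
jaw->-80.0: shift in present tool axes [ 0.0029 -0.      0.    ] | in final axes [ 0.0029 -0.      0.    ] | turn [-0.01  0.   -0.  ]
t 6.0 p [ 0.604  -0.162   0.1024] jaw -80.1 down [-0.    -0.001 -1.   ] j6 0.96 gap 0.698 F [-0.  -0.1 -2.3]
jaw->-80.0: shift in present tool axes [ 0.0029 -0.      0.    ] | in final axes [ 0.0029 -0.      0.    ] | turn [-0.01  0.   -0.  ]
t 6.0 p [ 0.604  -0.162   0.1024] jaw -80.1 down [-0.    -0.001 -1.   ] j6 0.96 gap 0.698 F [-0.  -0.1 -2.3]
jaw->-80.0: shift in present tool axes [ 0.0029 -0.      0.    ] | in final axes [ 0.0029 -0.      0.    ] | turn [-0.01  0.   -0.  ]
```

Right on. Two small steps down to touch, checking force.

Request:
{"op": "arm_command", "data": {"deltas": "0.0025 0 0 0 0 0 0; 0 0 0 0 0 0 0"}}

```text
t: 6.2
eef_pos: [0.6041, -0.1619, 0.0995]
ee_rot: [-0.061, -0.704, -0.061, 0.705]
ft_force: [0.1, 1.0, -2.3]
finger_gap: 0.696
```

```bash
python3 plan.py .604 -.162 .0995 10 | head -2
```

```text
t 6.2 p [ 0.6041 -0.1619  0.0995] jaw -80.1 down [-0.    -0.001 -1.   ] j6 0.96 gap 0.696 F [ 0.1  1.  -2.3]
jaw->-80.0: shift in present tool axes [0.     0.     0.0001] | in final axes [0.     0.     0.0001] | turn [-0.01  0.   -0.  ]
```

Request:
{"op": "arm_command", "data": {"deltas": "0.001 0 0 0 0 0 0; 0 0 0 0 0 0 0"}}

```text
t: 6.4
eef_pos: [0.6046, -0.1622, 0.0995]
ee_rot: [0.062, 0.705, 0.061, -0.704]
ft_force: [-0.1, -0.4, -3.3]
finger_gap: 0.698
```

Request:
{"op": "arm_command", "data": {"deltas": "0.001 0 0 0 0 0 0; 0.001 0 0 0 0 0 0; 0 0 0 0 0 0 0"}}

```text
t: 6.7
eef_pos: [0.605, -0.1623, 0.0994]
ee_rot: [0.062, 0.705, 0.061, -0.704]
ft_force: [0.5, -0.5, -2.2]
finger_gap: 0.698
```

Request:
{"op": "arm_command", "data": {"deltas": "0.002 0 0 0 0 0 0"}}

```text
t: 6.8
eef_pos: [0.6053, -0.1624, 0.0992]
ee_rot: [-0.062, -0.704, -0.061, 0.705]
ft_force: [-9.5, 3.2, 20.7]
finger_gap: 0.698
```

Request:
{"op": "arm_command", "data": {"deltas": "0 0 0 0 0 0 100; 0 0 0 0 0 0 100; 0 0 0 0 0 0 100; 0 0 0 0 0 0 100"}}

```text
t: 7.2
eef_pos: [0.6062, -0.1629, 0.0998]
ee_rot: [0.062, 0.705, 0.061, -0.704]
ft_force: [-0.1, -0.1, -0.5]
finger_gap: 0.996
```

```bash
python3 plan.py .436 .208 .2 26
```

```text
t 7.2 p [ 0.6062 -0.1629  0.0998] jaw -80.0 down [ 0.003 -0.002 -1.   ] j6 0.95 gap 0.996 F [-0.1 -0.1 -0.5]
jaw->-64.0: shift in present tool axes [-0.1013 -0.3945  0.1033] | in final axes [-0.1002 -0.408  -0.0096] | turn [-2.01 -0.01 -0.02]
jaw->296.0: shift in present tool axes [-0.1013 -0.3945  0.1033] | in final axes [-0.1002 -0.408  -0.0096] | turn [-2.01 -0.01 -0.02]
```

Request:
{"op": "arm_command", "data": {"deltas": "-0.015 0 0 0 0 0 100; -0.04 0 0 0 0 0 100; -0.045 0 0 -1 0 0 100; 0 0 0 -1 0 0 100; 0 -0.03 -0.001 0 0 0 100; 0 -0.045 -0.001 0 0 0 100; 0 -0.045 -0.001 0 0 0 100; 0 -0.045 -0.001 0 0 0 100; 0 -0.045 -0.001 0 0 0 100; 0 -0.045 -0.001 0 0 0 100; 0 -0.045 -0.001 0 0 0 100; 0 -0.045 -0.001 0 0 0 100"}}

```text
t: 8.4
eef_pos: [0.4589, 0.1545, 0.2145]
ee_rot: [0.163, 0.696, 0.155, -0.682]
ft_force: [1.2, 0.6, 0.4]
finger_gap: 0.999
```

```bash
python3 plan.py .436 .208 .12 26
```

```text
t 8.4 p [0.4589 0.1545 0.2145] jaw -64.0 down [ 0.022 -0.006 -1.   ] j6 1.21 gap 0.999 F [1.2 0.6 0.4]
jaw->-64.0: shift in present tool axes [ 0.0937 -0.0595 -0.0013] | in final axes [ 0.0945 -0.0581 -0.0029] | turn [ 0.   -0.12 -0.11]
jaw->296.0: shift in present tool axes [ 0.0937 -0.0595 -0.0013] | in final axes [ 0.0945 -0.0581 -0.0029] | turn [ 0.   -0.12 -0.11]
```

Request:
{"op": "arm_command", "data": {"deltas": "0.02 -0.025 -0.001 0 -0.12 -0.11 100; 0.03 -0.025 -0.001 0 0 0 100; 0.03 0 0 0 0 0 100; 0 0 0 0 0 0 100; 0 0 0 0 0 0 100"}}

```text
t: 8.9
eef_pos: [0.4381, 0.2076, 0.1393]
ee_rot: [0.162, 0.692, 0.163, -0.684]
ft_force: [0.6, -0.3, 1.1]
finger_gap: 0.998
```

```bash
python3 plan.py .436 .208 .1 26
```

```text
t 8.9 p [0.4381 0.2076 0.1393] jaw -63.4 down [ 0.01   0.003 -1.   ] j6 1.31 gap 0.998 F [ 0.6 -0.3  1.1]
jaw->-64.0: shift in present tool axes [ 0.0393 -0.0014  0.0021] | in final axes [ 0.0393 -0.0013  0.0017] | turn [ 0.07 -0.08 -0.01]
jaw->296.0: shift in present tool axes [ 0.0393 -0.0014  0.0021] | in final axes [ 0.0393 -0.0013  0.0017] | turn [ 0.07 -0.08 -0.01]
```

Request:
{"op": "arm_command", "data": {"deltas": "0.015 -0.0014 0.0021 0.07 -0.08 -0.01 100; 0.018 0 0 0 0 0 100; 0.012 0 0 0 0 0 100; 0 0 0 0 0 0 100; 0 0 0 0 0 0 100"}}

```text
t: 9.4
eef_pos: [0.4402, 0.207, 0.0974]
ee_rot: [0.157, 0.692, 0.157, -0.686]
ft_force: [-0.4, 0.5, 0.1]
finger_gap: 0.999
```

```bash
python3 plan.py .436 .208 .077 26;python3 - <<'E'
from h import *
T=cv2.cvtColor(grab_frame('top'),cv2.COLOR_RGB2BGR);S=cv2.cvtColor(grab_frame('side'),cv2.COLOR_RGB2BGR)
a=cv2.resize(S[250:350,252:352],(400,400),interpolation=2);b=cv2.resize(S[100:220,220:340],(400,400),interpolation=2)
p=proj('side',box((.606,-.1625,.0186+.0225),np.radians(10),.06,.045)); p=((p-[220,100]+.5)*400/120).astype(int)
cv2.polylines(b,[p[:4]],1,(255,0,255));cv2.polylines(b,[p[4:]],1,(255,255,0))
c=cv2.resize(T[150:240,290:380],(400,400),interpolation=2)
cv2.imwrite('pics/a4.png',np.hstack([a,b])); cv2.imwrite('pics/T1.png',T)
E
```

```text
t 9.4 p [0.4402 0.207  0.0974] jaw -64.3 down [ 0.009  0.001 -1.   ] j6 1.33 gap 0.999 F [-0.4  0.5  0.1]
jaw->-64.0: shift in present tool axes [ 0.0203 -0.0027  0.0036] | in final axes [ 0.0204 -0.0027  0.0034] | turn [-0.04 -0.06 -0.02]
jaw->296.0: shift in present tool axes [ 0.0203 -0.0027  0.0036] | in final axes [ 0.0204 -0.0027  0.0034] | turn [-0.04 -0.06 -0.02]
```

View pics/a4.png

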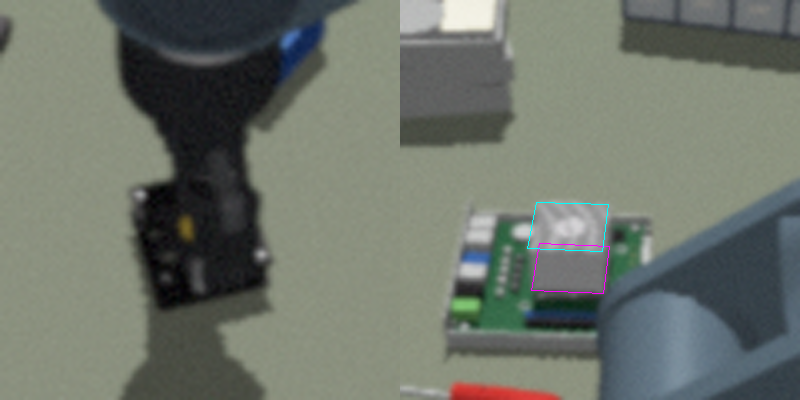

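Request:
{"op": "arm_command", "data": {"deltas": "0.013 -0.0027 0.0036 -0.04 -0.06 -0.02 100; 0 0 0 0 0 0 100; 0.005 0 0 0 0 0 100; 0 0 0 0 0 0 100"}}

```text
t: 9.9
eef_pos: [0.4361, 0.2083, 0.0791]
ee_rot: [0.159, 0.689, 0.159, -0.688]
ft_force: [0.4, 1.0, -0.2]
finger_gap: 1.007
```

```bash
python3 plan.py .436 .208 .077 26|head -2
```

```text
t 9.9 p [0.4361 0.2083 0.0791] jaw -64.0 down [ 0.001  0.    -1.   ] j6 1.33 gap 1.007 F [ 0.4  1.  -0.2]
jaw->-64.0: shift in present tool axes [0.0021 0.0002 0.0002] | in final axes [0.0021 0.0002 0.0002] | turn [ 0.01 -0.01 -0.  ]
```

Request:
{"op": "arm_command", "data": {"deltas": "0.002 0 0 0 0 0 0; 0 0 0 0 0 0 0; 0 0 0 0 0 0 0; 0 0 0 0 0 0 0; 0 0 0 0 0 0 0", "force": 30}}

```text
t: 10.4
eef_pos: [0.4364, 0.2084, 0.0773]
ee_rot: [0.159, 0.69, 0.159, -0.688]
ft_force: [-0.1, 0.1, -0.7]
finger_gap: 0.694
```

```bash
python3 plan.py .606 -.1625 .2 10
```

```text
t 10.4 p [0.4364 0.2084 0.0773] jaw -63.9 down [ 0.002  0.001 -1.   ] j6 1.33 gap 0.694 F [-0.1  0.1 -0.7]
jaw->-80.0: shift in present tool axes [-0.1227  0.4078  0.0103] | in final axes [-0.1227  0.3948 -0.1027] | turn [ 2.01 -0.01  0.  ]
jaw->280.0: shift in present tool axes [-0.1227  0.4078  0.0103] | in final axes [-0.1227  0.3948 -0.1027] | turn [ 2.01 -0.01  0.  ]
```

Request:
{"op": "arm_command", "data": {"deltas": "-0.01 0 0 0 0 0 0; -0.03 0 0 0 0 0 0; -0.04 0 0 0 0 0 0; -0.035 0 0 0 0 0 0; 0 0.03 0.001 0 0 0 0; 0 0.045 0.001 0 0 0 0; 0 0.045 0.001 0 0 0 0; 0 0.045 0.001 0 0 0 0; 0 0.045 0.001 0 0 0 0; 0 0.045 0.001 0 0 0 0; 0 0.045 0.001 1 0 0 0; 0 0.03 0.001 1 0 0 0"}}

```text
t: 11.6
eef_pos: [0.5743, -0.1012, 0.2065]
ee_rot: [0.062, 0.708, 0.061, -0.701]
ft_force: [0.4, 0.4, -1.8]
finger_gap: 0.697
```

```bash
python3 plan.py .606 -.1625 .17 10|head -2
```

```text
t 11.6 p [ 0.5743 -0.1012  0.2065] jaw -80.0 down [ 0.011 -0.001 -1.   ] j6 1.03 gap 0.697 F [ 0.4  0.4 -1.8]
jaw->-80.0: shift in present tool axes [ 0.0369  0.0658 -0.0202] | in final axes [ 0.0365  0.0659 -0.0206] | turn [ 0.   -0.07 -0.02]
```

Request:
{"op": "arm_command", "data": {"deltas": "0 0.03 -0.01 0 -0.07 -0.02 0; 0 0.025 -0.01 0 0 0 0; 0 0 0 0 0 0 0; 0.02 0 0 0 0 0 0; 0 0 0 0 0 0 0; 0 0 0 0 0 0 0"}}

```text
t: 12.2
eef_pos: [0.6046, -0.1581, 0.1906]
ee_rot: [0.059, 0.706, 0.058, -0.704]
ft_force: [0.7, 0.7, 0.3]
finger_gap: 0.695
```

```bash
python3 plan.py .606 -.1625 .1409 10|head -2
```

```text
t 12.2 p [ 0.6046 -0.1581  0.1906] jaw -80.5 down [ 0.003 -0.001 -1.   ] j6 0.97 gap 0.695 F [0.7 0.7 0.3]
jaw->-80.0: shift in present tool axes [ 0.0497  0.0045 -0.0005] | in final axes [ 0.0497  0.0046 -0.0006] | turn [-0.06 -0.02 -0.01]
```

Request:
{"op": "arm_command", "data": {"deltas": "0.02 0.0045 -0.0005 -0.06 -0.02 -0.01 0; 0 0 0 0 0 0 0; 0.018 0 0 0 0 0 0; 0 0 0 0 0 0 0; 0 0 0 0 0 0 0"}}

```text
t: 12.7
eef_pos: [0.6069, -0.1601, 0.1559]
ee_rot: [0.063, 0.706, 0.062, -0.703]
ft_force: [0.2, 0.1, 0.6]
finger_gap: 0.692
```

```bash
python3 plan.py .606 -.1625 .1409 10|head -2
```

```text
t 12.7 p [ 0.6069 -0.1601  0.1559] jaw -79.8 down [ 0.004 -0.002 -1.   ] j6 0.95 gap 0.692 F [0.2 0.1 0.6]
jaw->-80.0: shift in present tool axes [0.015  0.0022 0.0013] | in final axes [0.015  0.0022 0.0013] | turn [ 0.02 -0.03 -0.02]
```

Request:
{"op": "arm_command", "data": {"deltas": "0.009 0.0022 0.0013 0.02 -0.03 -0.02 0; 0.003 0 0 0 0 0 0; 0 0 0 0 0 0 0"}}

```text
t: 13.0
eef_pos: [0.6063, -0.1626, 0.1439]
ee_rot: [0.062, 0.705, 0.062, -0.704]
ft_force: [0.4, 0.1, -0.7]
finger_gap: 0.699
```

```bash
python3 plan.py .606 -.1625 .1409 10|head -2
```

```text
t 13.0 p [ 0.6063 -0.1626  0.1439] jaw -80.0 down [ 0.001  0.    -1.   ] j6 0.95 gap 0.699 F [ 0.4  0.1 -0.7]
jaw->-80.0: shift in present tool axes [ 0.003  -0.0001  0.0002] | in final axes [ 0.003  -0.0001  0.0002] | turn [ 0. -0.  0.]
```

Request:
{"op": "arm_command", "data": {"deltas": "0.002 0 0 0 0 0 0; 0.0015 0 0 0 0 0 0"}}

```text
t: 13.2
eef_pos: [0.6066, -0.1628, 0.1409]
ee_rot: [0.062, 0.705, 0.062, -0.704]
ft_force: [-2.7, 2.1, 7.5]
finger_gap: 0.698
```

Contact (7.5 N) at the expected height. Release, then retreat.

Request:
{"op": "arm_command", "data": {"deltas": "0 0 0 0 0 0 100; 0 0 0 0 0 0 100; 0 0 0 0 0 0 100; 0 0 0 0 0 0 100; -0.015 0 0 0 0 0 100; -0.03 0 0 0 0 0 100; -0.03 0 0 0 0 0 100; 0 0 0 0 0 0 100"}}

```text
t: 14.0
eef_pos: [0.6069, -0.1629, 0.2213]
ee_rot: [0.062, 0.705, 0.061, -0.704]
ft_force: [0.5, 0.1, 0.4]
finger_gap: 1.0
```

```bash
python3 plan.py .4355 .071 .13 -26
```

```text
t 14.0 p [ 0.6069 -0.1629  0.2213] jaw -80.0 down [ 0.002 -0.001 -1.   ] j6 0.95 gap 1.0 F [0.5 0.1 0.4]
jaw->-386.0: shift in present tool axes [ 0.0908 -0.2602  0.1283] | in final axes [ 0.0913 -0.2566 -0.1351] | turn [-6.75 -0.01 -0.01]
jaw->-116.0: shift in present tool axes [ 0.0908 -0.2602  0.1283] | in final axes [ 0.0913 -0.1351  0.2566] | turn [ 4.5  -0.02 -0.  ]
jaw->-26.0: shift in present tool axes [ 0.0908 -0.2602  0.1283] | in final axes [ 0.0913 -0.2566 -0.1351] | turn [-6.75 -0.01 -0.01]
jaw->244.0: shift in present tool axes [ 0.0908 -0.2602  0.1283] | in final axes [ 0.0913 -0.1351  0.2566] | turn [ 4.5  -0.02 -0.  ]
jaw->334.0: shift in present tool axes [ 0.0908 -0.2602  0.1283] | in final axes [ 0.0913 -0.2566 -0.1351] | turn [-6.75 -0.01 -0.01]
```

Request:
{"op": "arm_command", "data": {"deltas": "0 0 0 0.9 0 0 100; 0 0 0 0.9 0 0 100; 0 0 0 0.9 0 0 100; 0 0 0 0.9 0 0 100; 0 0 0 0.9 0 0 100; 0.005 -0.019 0.0365 0 0 0 100; 0.005 -0.019 0.0365 0 0 0 100; 0.01 -0.019 0.0365 0 0 0 100; 0.01 -0.019 0.0365 0 0 0 100; 0.01 -0.019 0.0365 0 0 0 100; 0.01 -0.015 0.03 0 0 0 100; 0 0 0 0 0 0 100"}}

```text
t: 15.2
eef_pos: [0.4642, 0.0379, 0.1719]
ee_rot: [-0.169, 0.689, -0.17, -0.684]
ft_force: [0.2, -0.5, 0.0]
finger_gap: 1.002
```

```bash
python3 plan.py .4355 .071 .13 -26|grep -e t -e -116
```

```text
t 15.2 p [0.4642 0.0379 0.1719] jaw -117.7 down [ 0.008 -0.004 -1.   ] j6 1.89 gap 1.002 F [ 0.2 -0.5  0. ]
jaw->-116.0: shift in present tool axes [ 0.0416 -0.016   0.0412] | in final axes [ 0.0419 -0.0172  0.0403] | turn [-0.22 -0.06  0.  ]
jaw->244.0: shift in present tool axes [ 0.0416 -0.016   0.0412] | in final axes [ 0.0419 -0.0172  0.0403] | turn [-0.22 -0.06  0.  ]
```

Request:
{"op": "arm_command", "data": {"deltas": "0 -0.008 0.02 -0.22 -0.06 0 100; 0 -0.006 0.015 0 0 0 100; 0 0 0 0 0 0 100; 0.03 0 0 0 0 0 100; 0 0 0 0 0 0 100; 0 0 0 0 0 0 100"}}

```text
t: 15.8
eef_pos: [0.4429, 0.0652, 0.1452]
ee_rot: [-0.159, 0.692, -0.159, -0.686]
ft_force: [0.0, 0.3, 0.7]
finger_gap: 0.996
```

```bash
python3 plan.py .4355 .071 .079 -26|grep -e t -e -116;python3 - <<'E'
from h import *
T=cv2.cvtColor(grab_frame('top'),cv2.COLOR_RGB2BGR);S=cv2.cvtColor(grab_frame('side'),cv2.COLOR_RGB2BGR)
a=cv2.resize(S[200:300,266:366],(400,400),interpolation=2);b=cv2.resize(S[100:220,220:340],(400,400),interpolation=2)
for z,h in((.0411,.045),(.0761,.025)):
    p=proj('side',box((.606,-.1625,z),np.radians(10),.06,h)); p=((p-[220,100]+.5)*400/120).astype(int)
    cv2.polylines(b,[p[4:]],1,(255,255,0))
cv2.imwrite('pics/a5.png',np.hstack([a,b])); cv2.imwrite('pics/T2.png',T)
E
```

```text
t 15.8 p [0.4429 0.0652 0.1452] jaw -116.0 down [ 0.009 -0.002 -1.   ] j6 1.92 gap 0.996 F [0.  0.3 0.7]
jaw->-116.0: shift in present tool axes [ 0.0661 -0.0019  0.0098] | in final axes [ 0.0662 -0.002   0.0092] | turn [-0.   -0.07  0.01]
jaw->244.0: shift in present tool axes [ 0.0661 -0.0019  0.0098] | in final axes [ 0.0662 -0.002   0.0092] | turn [-0.   -0.07  0.01]
```

View pics/a5.png

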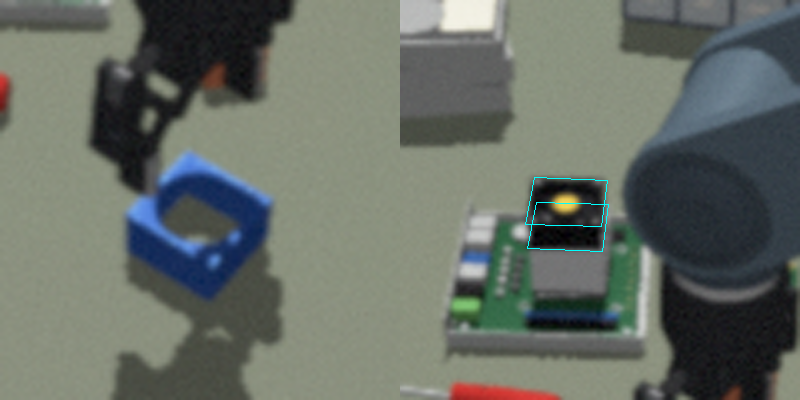

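Request:
{"op": "arm_command", "data": {"deltas": "0.02 -0.0019 0.0095 0 -0.07 0.01 100; 0 0 0 0 0 0 100; 0.02 0 0 0 0 0 100; 0 0 0 0 0 0 100; 0.01 0 0 0 0 0 100; 0 0 0 0 0 0 100; 0 0 0 0 0 0 100"}}

```text
t: 16.6
eef_pos: [0.4421, 0.0693, 0.1022]
ee_rot: [-0.16, 0.694, -0.159, -0.684]
ft_force: [-0.1, -0.9, 0.5]
finger_gap: 1.0
```

```bash
python3 plan.py .4355 .071 .079 -26|grep -e t -e -116
```

```text
t 16.6 p [0.4421 0.0693 0.1022] jaw -116.1 down [ 0.015 -0.001 -1.   ] j6 1.93 gap 1.0 F [-0.1 -0.9  0.5]
jaw->-116.0: shift in present tool axes [0.0231 0.0015 0.007 ] | in final axes [0.0232 0.0014 0.0067] | turn [-0.01 -0.1   0.04]
jaw->244.0: shift in present tool axes [0.0231 0.0015 0.007 ] | in final axes [0.0232 0.0014 0.0067] | turn [-0.01 -0.1   0.04]
```

Request:
{"op": "arm_command", "data": {"deltas": "0.012 0.0015 0.007 0 -0.1 0.04 100; 0.009 0 0 0 0 0 100; 0 0 0 0 0 0 100"}}

```text
t: 16.9
eef_pos: [0.4355, 0.0711, 0.0805]
ee_rot: [-0.16, 0.689, -0.16, -0.689]
ft_force: [0.1, -0.1, -0.9]
finger_gap: 1.0
```

```bash
python3 plan.py .4355 .071 .079 -26|grep -e t -e -116
```

```text
t 16.9 p [0.4355 0.0711 0.0805] jaw -116.1 down [ 0.001 -0.    -1.   ] j6 1.93 gap 1.0 F [ 0.1 -0.1 -0.9]
jaw->-116.0: shift in present tool axes [ 0.0015  0.0001 -0.0001] | in final axes [ 0.0015  0.0001 -0.0001] | turn [-0.01 -0.    0.  ]
jaw->244.0: shift in present tool axes [ 0.0015  0.0001 -0.0001] | in final axes [ 0.0015  0.0001 -0.0001] | turn [-0.01 -0.    0.  ]
```

Request:
{"op": "arm_command", "data": {"deltas": "0 0 0 0 0 0 0; 0 0 0 0 0 0 0; 0 0 0 0 0 0 0; 0 0 0 0 0 0 0; 0 0 0 0 0 0 0", "force": 25}}

```text
t: 17.4
eef_pos: [0.4355, 0.0712, 0.0804]
ee_rot: [-0.16, 0.689, -0.16, -0.689]
ft_force: [-0.0, 0.2, -1.5]
finger_gap: 0.702
```

```bash
python3 plan.py .6065 -.163 .23 10
```

```text
t 17.4 p [0.4355 0.0712 0.0804] jaw -116.1 down [ 0. -0. -1.] j6 1.93 gap 0.702 F [-0.   0.2 -1.5]
jaw->-170.0: shift in present tool axes [-0.1495  0.1351 -0.2566] | in final axes [-0.1496 -0.1278 -0.2603] | turn [ 6.74 -0.    0.  ]
jaw->-80.0: shift in present tool axes [-0.1495  0.1351 -0.2566] | in final axes [-0.1496  0.2603 -0.1278] | turn [-4.51 -0.   -0.  ]
jaw->190.0: shift in present tool axes [-0.1495  0.1351 -0.2566] | in final axes [-0.1496 -0.1278 -0.2603] | turn [ 6.74 -0.    0.  ]
jaw->280.0: shift in present tool axes [-0.1495  0.1351 -0.2566] | in final axes [-0.1496  0.2603 -0.1278] | turn [-4.51 -0.   -0.  ]
```

Request:
{"op": "arm_command", "data": {"deltas": "-0.012 0 0 0 0 0 0; -0.035 0 0 0 0 0 0; -0.045 0 0 -0.9 0 0 0; -0.045 0 0 -0.9 0 0 0; -0.012 0 0 -0.9 0 0 0; 0 0 0 -0.9 0 0 0; 0 0 0 -0.9 0 0 0; 0 0.03 -0.015 0 0 0 0; 0 0.0365 -0.018 0 0 0 0; 0 0.0365 -0.018 0 0 0 0; 0 0.0365 -0.018 0 0 0 0; 0 0.0365 -0.018 0 0 0 0"}}

```text
t: 18.6
eef_pos: [0.5572, -0.0851, 0.2479]
ee_rot: [0.074, 0.707, 0.073, -0.699]
ft_force: [0.2, 0.8, 0.6]
finger_gap: 0.701
```

```bash
python3 plan.py .6065 -.163 .2 10|grep -e t -e -80
```

```text
t 18.6 p [ 0.5572 -0.0851  0.2479] jaw -78.1 down [ 0.011 -0.001 -1.   ] j6 1.01 gap 0.701 F [0.2 0.8 0.6]
jaw->-80.0: shift in present tool axes [ 0.0485  0.0862 -0.0317] | in final axes [ 0.0479  0.0852 -0.0351] | turn [ 0.24 -0.08 -0.02]
jaw->280.0: shift in present tool axes [ 0.0485  0.0862 -0.0317] | in final axes [ 0.0479  0.0852 -0.0351] | turn [ 0.24 -0.08 -0.02]
```

Request:
{"op": "arm_command", "data": {"deltas": "0 0.035 -0.013 0.24 -0.08 -0.02 0; 0 0.03 -0.013 0 0 0 0; 0.012 0.01 -0.005 0 0 0 0; 0 0 0 0 0 0 0; 0.012 0 0 0 0 0 0; 0 0 0 0 0 0 0; 0 0 0 0 0 0 0"}}

```text
t: 19.3
eef_pos: [0.6046, -0.159, 0.2291]
ee_rot: [0.061, 0.706, 0.059, -0.703]
ft_force: [0.1, 0.4, -0.0]
finger_gap: 0.7
```

```bash
python3 plan.py .6065 -.163 .169 10|grep -e t -e -80
```

```text
t 19.3 p [ 0.6046 -0.159   0.2291] jaw -80.3 down [ 0.004 -0.002 -1.   ] j6 0.96 gap 0.7 F [ 0.1  0.4 -0. ]
jaw->-80.0: shift in present tool axes [ 0.0601  0.0041 -0.001 ] | in final axes [ 0.0601  0.0042 -0.0012] | turn [-0.04 -0.03 -0.02]
jaw->280.0: shift in present tool axes [ 0.0601  0.0041 -0.001 ] | in final axes [ 0.0601  0.0042 -0.0012] | turn [-0.04 -0.03 -0.02]
```

Request:
{"op": "arm_command", "data": {"deltas": "0.02 0.0041 -0.001 -0.04 -0.03 -0.02 0; 0.015 0 0 0 0 0 0; 0.01 0 0 0 0 0 0; 0 0 0 0 0 0 0; 0 0 0 0 0 0 0"}}

```text
t: 19.8
eef_pos: [0.6053, -0.1611, 0.1793]
ee_rot: [-0.062, -0.703, -0.063, 0.705]
ft_force: [0.5, 0.3, -0.9]
finger_gap: 0.701
```

```bash
python3 plan.py .6065 -.163 .169 10|grep -e t -e -80
```

```text
t 19.8 p [ 0.6053 -0.1611  0.1793] jaw -79.9 down [-0.003  0.001 -1.   ] j6 0.95 gap 0.701 F [ 0.5  0.3 -0.9]
jaw->-80.0: shift in present tool axes [ 0.0103  0.0021 -0.0009] | in final axes [ 0.0103  0.0021 -0.0009] | turn [0.02 0.02 0.01]
jaw->280.0: shift in present tool axes [ 0.0103  0.0021 -0.0009] | in final axes [ 0.0103  0.0021 -0.0009] | turn [0.02 0.02 0.01]
```

Request:
{"op": "arm_command", "data": {"deltas": "0.006 0.0021 -0.0009 0.02 0.02 0.01 0; 0 0 0 0 0 0 0; 0 0 0 0 0 0 0"}}

```text
t: 20.1
eef_pos: [0.6071, -0.1634, 0.1735]
ee_rot: [0.062, 0.705, 0.061, -0.704]
ft_force: [0.2, -0.5, -0.3]
finger_gap: 0.698
```

```bash
python3 plan.py .6065 -.163 .169 10|grep -e t -e -80
```

```text
t 20.1 p [ 0.6071 -0.1634  0.1735] jaw -80.0 down [ 0.001 -0.001 -1.   ] j6 0.95 gap 0.698 F [ 0.2 -0.5 -0.3]
jaw->-80.0: shift in present tool axes [ 0.0045 -0.0005  0.0005] | in final axes [ 0.0045 -0.0005  0.0005] | turn [-0.   -0.01 -0.01]
jaw->280.0: shift in present tool axes [ 0.0045 -0.0005  0.0005] | in final axes [ 0.0045 -0.0005  0.0005] | turn [-0.   -0.01 -0.01]
```

Request:
{"op": "arm_command", "data": {"deltas": "0.003 -0.0005 0.0005 0 0 0 0; 0.0018 0 0 0 0 0 0"}}

```text
t: 20.3
eef_pos: [0.6069, -0.1633, 0.1694]
ee_rot: [0.062, 0.705, 0.061, -0.703]
ft_force: [-0.1, 0.2, -0.9]
finger_gap: 0.702
```

Request:
{"op": "arm_command", "data": {"deltas": "0.0018 0 0 0 0 0 0"}}

```text
t: 20.4
eef_pos: [0.6074, -0.1633, 0.1687]
ee_rot: [0.062, 0.706, 0.061, -0.703]
ft_force: [-3.2, 1.5, 10.3]
finger_gap: 0.698
```

Request:
{"op": "arm_command", "data": {"deltas": "0 0 0 0 0 0 100; 0 0 0 0 0 0 100; 0 0 0 0 0 0 100; 0 0 0 0 0 0 100; -0.015 0 0 0 0 0 100; -0.03 0 0 0 0 0 100; -0.025 0 0 0 0 0 100; 0 0 0 0 0 0 100"}}

```text
t: 21.2
eef_pos: [0.6072, -0.1632, 0.2433]
ee_rot: [0.062, 0.706, 0.061, -0.703]
ft_force: [-0.2, 0.2, -0.0]
finger_gap: 0.996
```

```bash
python3 plan.py .4445 -.0785 .15 26
```

```text
t 21.2 p [ 0.6072 -0.1632  0.2433] jaw -80.0 down [ 0.004 -0.002 -1.   ] j6 0.95 gap 0.996 F [-0.2  0.2 -0. ]
jaw->-64.0: shift in present tool axes [ 0.0924 -0.1118  0.1459] | in final axes [ 0.0933 -0.1475  0.109 ] | turn [-2.   -0.03 -0.02]
jaw->296.0: shift in present tool axes [ 0.0924 -0.1118  0.1459] | in final axes [ 0.0933 -0.1475  0.109 ] | turn [-2.   -0.03 -0.02]
```

Request:
{"op": "arm_command", "data": {"deltas": "0 0 0 -1 -0.03 -0.02 100; 0 0 0 -1 0 0 100; 0 -0.03 0.022 0 0 0 100; 0 -0.03 0.022 0 0 0 100; 0 -0.03 0.022 0 0 0 100; 0.02 -0.03 0.022 0 0 0 100; 0.025 -0.02 0.015 0 0 0 100; 0.02 0 0 0 0 0 100; 0 0 0 0 0 0 100; 0 0 0 0 0 0 100"}}

```text
t: 22.2
eef_pos: [0.4457, -0.0812, 0.1755]
ee_rot: [0.163, 0.688, 0.163, -0.688]
ft_force: [-0.1, 0.3, -0.4]
finger_gap: 0.998
```

```bash
python3 plan.py .4445 -.0785 .078 26|head -2
python3 - <<'E'
from h import *
T=cv2.cvtColor(grab_frame('top'),cv2.COLOR_RGB2BGR);S=cv2.cvtColor(grab_frame('side'),cv2.COLOR_RGB2BGR)
a=cv2.resize(S[160:250,278:368],(400,400),interpolation=2);b=cv2.resize(S[100:220,220:340],(400,400),interpolation=2)
for z,h in((.0411,.045),(.0761,.025),(.1056,.034)):
    p=proj('side',box((.6065,-.1625,z),np.radians(10),.06,h)); p=((p-[220,100]+.5)*400/120).astype(int)
    cv2.polylines(b,[p[4:]],1,(255,255,0))
cv2.imwrite('pics/a6.png',np.hstack([a,b])); cv2.imwrite('pics/T3.png',T)
E
```

```text
t 22.2 p [ 0.4457 -0.0812  0.1755] jaw -63.4 down [ 0.001 -0.001 -1.   ] j6 0.68 gap 0.998 F [-0.1  0.3 -0.4]
jaw->-64.0: shift in present tool axes [ 0.0975 -0.003  -0.0001] | in final axes [ 0.0975 -0.0029 -0.0001] | turn [ 0.08 -0.   -0.01]
```

View pics/a6.png

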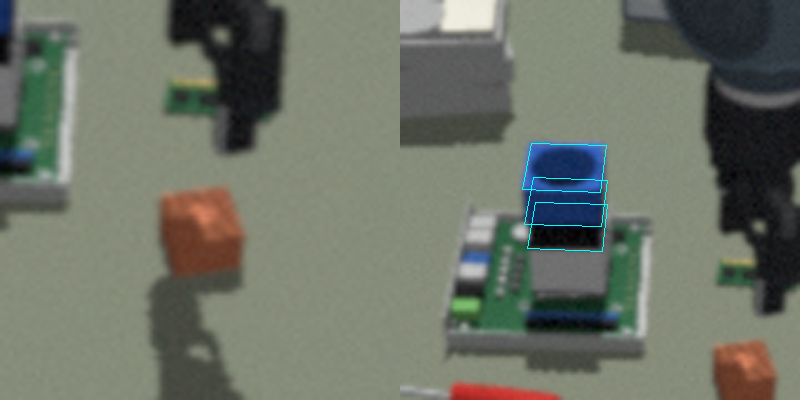

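Duct is well stacked (outline matches at (565,165)). Descend on the copper sink.

Request:
{"op": "arm_command", "data": {"deltas": "0.025 -0.003 0 0.08 0 0 100; 0.03 0 0 0 0 0 100; 0.02 0 0 0 0 0 100; 0 0 0 0 0 0 100; 0 0 0 0 0 0 100"}}

```text
t: 22.8
eef_pos: [0.4526, -0.0825, 0.1061]
ee_rot: [0.163, 0.694, 0.155, -0.684]
ft_force: [-0.6, -0.2, 0.1]
finger_gap: 0.999
```

```bash
python3 plan.py .4445 -.0785 .078 26|head -2
```

```text
t 22.8 p [ 0.4526 -0.0825  0.1061] jaw -64.1 down [ 0.016 -0.008 -1.   ] j6 0.69 gap 0.999 F [-0.6 -0.2  0.1]
jaw->-64.0: shift in present tool axes [ 0.028  -0.0075  0.0058] | in final axes [ 0.0281 -0.0071  0.0055] | turn [-0.01 -0.08 -0.1 ]
```

Request:
{"op": "arm_command", "data": {"deltas": "0.012 -0.0075 0.0058 0 -0.08 -0.1 100; 0 0 0 0 0 0 100; 0.01 0 0 0 0 0 100; 0 0 0 0 0 0 100"}}

```text
t: 23.2
eef_pos: [0.4461, -0.0792, 0.086]
ee_rot: [0.16, 0.69, 0.158, -0.688]
ft_force: [-0.6, 0.8, -0.4]
finger_gap: 1.003
```

```bash
python3 plan.py .4445 -.0785 .078 26|head -2
```

```text
t 23.2 p [ 0.4461 -0.0792  0.086 ] jaw -64.1 down [ 0.005 -0.002 -1.   ] j6 0.69 gap 1.003 F [-0.6  0.8 -0.4]
jaw->-64.0: shift in present tool axes [ 0.008  -0.0013  0.0011] | in final axes [ 0.008  -0.0013  0.0011] | turn [-0.01 -0.02 -0.03]
```

Request:
{"op": "arm_command", "data": {"deltas": "0.008 -0.0013 0.0011 0 -0.02 -0.03 100; 0 0 0 0 0 0 0; 0 0 0 0 0 0 0; 0 0 0 0 0 0 0; 0 0 0 0 0 0 0; 0 0 0 0 0 0 0; 0 0 0 0 0 0 0", "force": 30}}

```text
t: 23.9
eef_pos: [0.445, -0.0787, 0.0777]
ee_rot: [0.159, 0.689, 0.159, -0.689]
ft_force: [0.8, 0.2, -0.7]
finger_gap: 0.463
```

```bash
python3 plan.py .630 .157 .17 -7
```

```text
t 23.9 p [ 0.445  -0.0787  0.0777] jaw -64.1 down [ 0.001  0.    -1.   ] j6 0.69 gap 0.463 F [ 0.8  0.2 -0.7]
jaw->-367.0: shift in present tool axes [-0.0921 -0.131  -0.2695] | in final axes [-0.0923  0.1549 -0.2565] | turn [-7.13 -0.   -0.01]
jaw->-97.0: shift in present tool axes [-0.0921 -0.131  -0.2695] | in final axes [-0.0923 -0.2565 -0.1549] | turn [ 4.12 -0.01 -0.  ]
jaw->-7.0: shift in present tool axes [-0.0921 -0.131  -0.2695] | in final axes [-0.0923  0.1549 -0.2565] | turn [-7.13 -0.   -0.01]
jaw->263.0: shift in present tool axes [-0.0921 -0.131  -0.2695] | in final axes [-0.0923 -0.2565 -0.1549] | turn [ 4.12 -0.01 -0.  ]
jaw->353.0: shift in present tool axes [-0.0921 -0.131  -0.2695] | in final axes [-0.0923  0.1549 -0.2565] | turn [-7.13 -0.   -0.01]
```

Request:
{"op": "arm_command", "data": {"deltas": "-0.012 0 0 0 0 0 0; -0.04 0 0 0 0 0 0; -0.045 0 0 0.82 0 0 0; 0 0 0 0.82 0 0 0; 0 0 0 0.82 0 0 0; 0 0 0 0.82 0 0 0; 0 0 0 0.82 0 0 0; 0 -0.03 -0.018 0 0 0 0; 0 -0.0365 -0.022 0 0 0 0; 0 -0.0365 -0.022 0 0 0 0; 0 -0.0365 -0.022 0 0 0 0; 0 -0.0365 -0.022 0 0 0 0"}}

```text
t: 25.1
eef_pos: [0.5783, 0.0822, 0.1896]
ee_rot: [-0.053, 0.708, -0.055, -0.702]
ft_force: [0.3, -0.5, -1.8]
finger_gap: 0.466
```

```bash
python3 plan.py .630 .157 .15 -7|grep -e t -e -97
```

```text
t 25.1 p [0.5783 0.0822 0.1896] jaw -98.7 down [ 0.009 -0.004 -1.   ] j6 1.67 gap 0.466 F [ 0.3 -0.5 -1.8]
jaw->-97.0: shift in present tool axes [ 0.0397 -0.0819 -0.0394] | in final axes [ 0.0396 -0.0805 -0.0422] | turn [-0.22 -0.07 -0.02]
jaw->263.0: shift in present tool axes [ 0.0397 -0.0819 -0.0394] | in final axes [ 0.0396 -0.0805 -0.0422] | turn [-0.22 -0.07 -0.02]
```

Request:
{"op": "arm_command", "data": {"deltas": "0 -0.035 -0.017 -0.22 -0.07 -0.02 0; 0 -0.028 -0.015 0 0 0 0; 0.015 -0.008 -0.004 0 0 0 0; 0 0 0 0 0 0 0; 0.015 0 0 0 0 0 0; 0 0 0 0 0 0 0; 0 0 0 0 0 0 0"}}

```text
t: 25.8
eef_pos: [0.6273, 0.1542, 0.1643]
ee_rot: [-0.041, 0.708, -0.041, -0.704]
ft_force: [0.2, 0.3, -0.7]
finger_gap: 0.463
```

```bash
python3 plan.py .630 .157 .12 -7|grep -e t -e -97
```

```text
t 25.8 p [0.6273 0.1542 0.1643] jaw -96.6 down [ 0.005  0.001 -1.   ] j6 1.75 gap 0.463 F [ 0.2  0.3 -0.7]
jaw->-97.0: shift in present tool axes [ 0.0443 -0.003  -0.0021] | in final axes [ 0.0443 -0.0031 -0.0023] | turn [ 0.05 -0.04  0.01]
jaw->263.0: shift in present tool axes [ 0.0443 -0.003  -0.0021] | in final axes [ 0.0443 -0.0031 -0.0023] | turn [ 0.05 -0.04  0.01]
```

Request:
{"op": "arm_command", "data": {"deltas": "0.02 -0.003 -0.0021 0.05 -0.04 0.01 0; 0.02 0 0 0 0 0 0; 0.015 0 0 0 0 0 0; 0 0 0 0 0 0 0; 0 0 0 0 0 0 0"}}

```text
t: 26.3
eef_pos: [0.6305, 0.1539, 0.1106]
ee_rot: [-0.045, 0.707, -0.045, -0.705]
ft_force: [-0.2, 0.4, -0.2]
finger_gap: 0.462
```

```bash
python3 plan.py .630 .157 .0948 -7|grep -e t -e -97
python3 - <<'E'
from h import *
S=cv2.cvtColor(grab_frame('side'),cv2.COLOR_RGB2BGR);s=sensors.read_state()['eef_pos']
b=cv2.resize(S[200:320,160:280],(500,500),interpolation=2)
for c,w,h in(((s[0],s[1],s[2]-.0777+.014),.04,.028),((.630,.157,.0171),.03,0)):
    p=proj('side',box(c,np.radians(-7),w,h)); p=((p-[160,200]+.5)*500/120).astype(int)
    cv2.polylines(b,[p[4:]],1,(255,255,0));cv2.polylines(b,[p[:4]],1,(255,0,255))
cv2.imwrite('pics/a7.png',b)
E
```

```text
t 26.3 p [0.6305 0.1539 0.1106] jaw -97.3 down [ 0.003 -0.    -1.   ] j6 1.76 gap 0.462 F [-0.2  0.4 -0.2]
jaw->-97.0: shift in present tool axes [ 0.0158 -0.003   0.0009] | in final axes [ 0.0158 -0.003   0.0009] | turn [-0.03 -0.02  0.  ]
jaw->263.0: shift in present tool axes [ 0.0158 -0.003   0.0009] | in final axes [ 0.0158 -0.003   0.0009] | turn [-0.03 -0.02  0.  ]
```

View pics/a7.png

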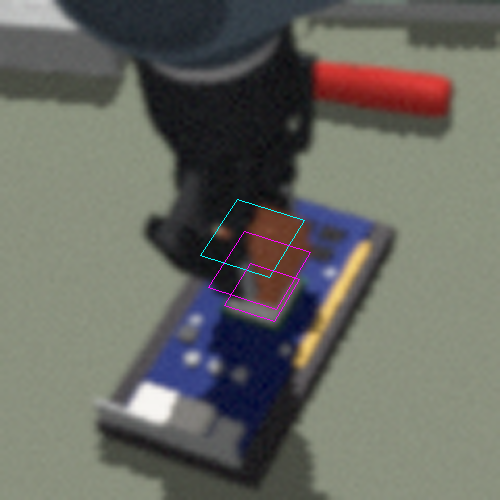

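Run:
```python
from h import *
S=grab_frame('side');s=sensors.read_state()['eef_pos']
f=8; u0,v0=195,235; t=cv2.resize(S[v0:v0+55,u0:u0+55],None,fx=f,fy=f,interpolation=2)
h=cv2.cvtColor(t,cv2.COLOR_RGB2HSV).astype(int); m=((h[...,0]<18)&(h[...,1]>90)&(h[...,2]>40)).astype(np.uint8)
m=cv2.morphologyEx(m,cv2.MORPH_OPEN,np.ones((9,9)))
P=proj('side',box((s[0],s[1],s[2]-.0777+.014),np.radians(-7),.04,.028)); hull=cv2.convexHull(np.float32(P))[:,0]
hm=np.zeros(m.shape,np.uint8); cv2.fillPoly(hm,[np.int32((hull-[u0,v0]+.5)*f)],1)
R=lambda M,y:(lambda x:(x.max()/f+u0) if len(x) else None)(np.flatnonzero(M[int((y-v0)*f)]))
for y in range(248,276,2): print(y,R(m,y),R(hm,y))
for d in((.003,0),(0,.003),(0,-.003),(-.003,0)):
    print(d,(proj('side',[s[0]+d[0],s[1]+d[1],.03])-proj('side',[s[0],s[1],.03])).round(2))
```

```text
248 None 217.75
250 227.375 224.125
252 230.125 230.625
254 233.5 233.125
256 233.5 233.5
258 233.5 233.75
260 234.375 234.125
262 232.625 233.375
264 231.375 232.125
266 230.625 231.0
268 229.5 229.875
270 228.25 228.625
272 227.125 227.5
274 None 226.25
(0.003, 0) [[-1.26 -0.25]]
(0, 0.003) [[-0.47  1.06]]
(0, -0.003) [[ 0.47 -1.05]]
(-0.003, 0) [[1.26 0.26]]
```

Request:
{"op": "arm_command", "data": {"deltas": "0.011 -0.0033 0.0009 -0.03 -0.02 0 0; 0 0 0 0 0 0 0; 0 0 0 0 0 0 0"}}

```text
t: 26.7
eef_pos: [0.6312, 0.1579, 0.1012]
ee_rot: [-0.043, 0.707, -0.043, -0.705]
ft_force: [-0.3, 0.5, -1.7]
finger_gap: 0.461
```

```bash
python3 plan.py .630 .1573 .0948 -7|grep -e t -e -97
```

```text
t 26.7 p [0.6312 0.1579 0.1012] jaw -97.0 down [ 0.004  0.    -1.   ] j6 1.76 gap 0.461 F [-0.3  0.5 -1.7]
jaw->-97.0: shift in present tool axes [0.0064 0.0008 0.0011] | in final axes [0.0064 0.0008 0.0011] | turn [ 0.   -0.02  0.01]
jaw->263.0: shift in present tool axes [0.0064 0.0008 0.0011] | in final axes [0.0064 0.0008 0.0011] | turn [ 0.   -0.02  0.01]
```

Request:
{"op": "arm_command", "data": {"deltas": "0.005 0.0008 0.0011 0 -0.02 0.01 0; 0.0015 0 0 0 0 0 0"}}

```text
t: 26.9
eef_pos: [0.6301, 0.1574, 0.0948]
ee_rot: [-0.043, 0.706, -0.043, -0.705]
ft_force: [-5.1, -1.4, 7.6]
finger_gap: 0.461
```

Contact. Release, lift, and plan for the small fan.

Request:
{"op": "arm_command", "data": {"deltas": "0 0 0 0 0 0 100; 0 0 0 0 0 0 100; 0 0 0 0 0 0 100; 0 0 0 0 0 0 100; -0.015 0 0 0 0 0 100; -0.03 0 0 0 0 0 100; -0.035 0 0 0 0 0 100; 0 0 0 0 0 0 100"}}

```text
t: 27.7
eef_pos: [0.6306, 0.1574, 0.1805]
ee_rot: [-0.043, 0.707, -0.043, -0.705]
ft_force: [0.8, -0.1, 0.8]
finger_gap: 1.0
```

```bash
python3 plan.py .543 .387 .14 -12
```

```text
t 27.7 p [0.6306 0.1574 0.1805] jaw -97.0 down [ 0.002 -0.001 -1.   ] j6 1.76 gap 1.0 F [ 0.8 -0.1  0.8]
jaw->-102.0: shift in present tool axes [ 0.0401 -0.2172  0.115 ] | in final axes [ 0.0405 -0.2063  0.1334] | turn [ 0.63 -0.02 -0.  ]
jaw->258.0: shift in present tool axes [ 0.0401 -0.2172  0.115 ] | in final axes [ 0.0405 -0.2063  0.1334] | turn [ 0.63 -0.02 -0.  ]
```

Request:
{"op": "arm_command", "data": {"deltas": "0 0 0 0.63 -0.02 0 100; 0 -0.034 0.022 0 0 0 100; 0 -0.034 0.022 0 0 0 100; 0 -0.034 0.022 0 0 0 100; 0 -0.034 0.022 0 0 0 100; 0 -0.034 0.022 0 0 0 100; 0.01 -0.025 0.015 0 0 0 100; 0.015 0 0 0 0 0 100; 0 0 0 0 0 0 100; 0 0 0 0 0 0 100"}}

```text
t: 28.7
eef_pos: [0.5503, 0.3816, 0.1643]
ee_rot: [-0.078, 0.707, -0.075, -0.699]
ft_force: [0.2, 0.8, 0.4]
finger_gap: 0.997
```

```bash
python3 plan.py .543 .387 .077 -12|grep -e t -e -102
python3 - <<'E'
from h import *
T=cv2.cvtColor(grab_frame('top'),cv2.COLOR_RGB2BGR);S=cv2.cvtColor(grab_frame('side'),cv2.COLOR_RGB2BGR)
a=cv2.resize(T[150:220,182:252],(300,300),interpolation=2)
d=cv2.resize(S[220:320,170:270],(300,300),interpolation=2)
for im,nm,o,k in((a,'top',(182,150),300/70),(d,'side',(170,220),3)):
    p=proj(nm,box((.630,.1574,.0311),np.radians(-7),.04,.028)); p=((p-o+.5)*k).astype(int)
    cv2.polylines(im,[p[4:]],1,(255,255,0));cv2.polylines(im,[p[:4]],1,(255,0,255))
b=cv2.resize(T[130:270,70:170],(200,300),interpolation=2) 
cv2.imwrite('pics/a8.png',np.hstack([a,d,b])); cv2.imwrite('pics/T4.png',T)
E
```

```text
t 28.7 p [0.5503 0.3816 0.1643] jaw -102.4 down [ 0.012  0.003 -1.   ] j6 2.23 gap 0.997 F [0.2 0.8 0.4]
jaw->-102.0: shift in present tool axes [ 0.0872 -0.0032  0.0093] | in final axes [ 0.0873 -0.0037  0.0082] | turn [-0.05 -0.08  0.04]
jaw->258.0: shift in present tool axes [ 0.0872 -0.0032  0.0093] | in final axes [ 0.0873 -0.0037  0.0082] | turn [-0.05 -0.08  0.04]
```

View pics/a8.png

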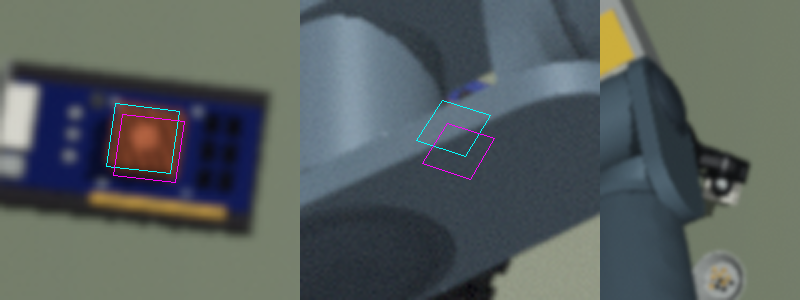

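Request:
{"op": "arm_command", "data": {"deltas": "0.02 -0.0032 0.0093 -0.05 -0.08 0.04 100; 0.02 0 0 0 0 0 100; 0.02 0 0 0 0 0 100; 0 0 0 0 0 0 100; 0 0 0 0 0 0 100"}}

```text
t: 29.3
eef_pos: [0.5426, 0.384, 0.1007]
ee_rot: [0.076, -0.703, 0.076, 0.704]
ft_force: [0.2, 0.8, 0.1]
finger_gap: 1.004
```

```bash
python3 plan.py .543 .387 .077 -12|grep -e t -e -102
```

```text
t 29.3 p [0.5426 0.384  0.1007] jaw -102.3 down [-0.001 -0.001 -1.   ] j6 2.23 gap 1.004 F [0.2 0.8 0.1]
jaw->-102.0: shift in present tool axes [ 0.0237 -0.003   0.0002] | in final axes [ 0.0237 -0.003   0.0003] | turn [-0.04  0.01 -0.01]
jaw->258.0: shift in present tool axes [ 0.0237 -0.003   0.0002] | in final axes [ 0.0237 -0.003   0.0003] | turn [-0.04  0.01 -0.01]
```

Request:
{"op": "arm_command", "data": {"deltas": "0.015 -0.003 0 -0.04 0 0 100; 0 0 0 0 0 0 100; 0.005 0 0 0 0 0 100; 0 0 0 0 0 0 100"}}

```text
t: 29.7
eef_pos: [0.5441, 0.3873, 0.0806]
ee_rot: [-0.074, 0.703, -0.074, -0.703]
ft_force: [0.4, 0.1, -0.3]
finger_gap: 1.001
```

```bash
python3 plan.py .543 .387 .077 -12|grep -e t -e -102
```

```text
t 29.7 p [0.5441 0.3873 0.0806] jaw -102.0 down [ 0.001  0.    -1.   ] j6 2.23 gap 1.001 F [ 0.4  0.1 -0.3]
jaw->-102.0: shift in present tool axes [0.0036 0.0005 0.001 ] | in final axes [0.0036 0.0005 0.001 ] | turn [ 0. -0.  0.]
jaw->258.0: shift in present tool axes [0.0036 0.0005 0.001 ] | in final axes [0.0036 0.0005 0.001 ] | turn [ 0. -0.  0.]
```

Request:
{"op": "arm_command", "data": {"deltas": "0.0036 0 0.001 0 0 0 100; 0 0 0 0 0 0 0; 0 0 0 0 0 0 0; 0 0 0 0 0 0 0; 0 0 0 0 0 0 0; 0 0 0 0 0 0 0; 0 0 0 0 0 0 0", "force": 25}}

```text
t: 30.4
eef_pos: [0.544, 0.3881, 0.0786]
ee_rot: [-0.075, 0.704, -0.073, -0.702]
ft_force: [-0.6, 1.4, 0.4]
finger_gap: 0.458
```

```bash
python3 plan.py .630 .1574 .17 -7|grep -e t -e -97
python3 - <<'E'
from h import *
s=sensors.read_state()['eef_pos']
S=cv2.cvtColor(grab_frame('side'),cv2.COLOR_RGB2BGR); b=cv2.resize(S[340:420,180:280],(500,400),interpolation=2)
p=proj('side',box((s[0],s[1],.01),np.radians(-12),.04,.02)); p=((p-[180,340]+.5)*5).astype(int)
cv2.polylines(b,[p[4:]],1,(255,255,0));cv2.polylines(b,[p[:4]],1,(255,0,255))
cv2.imwrite('pics/a9.png',b)
E
```

```text
t 30.4 p [0.544  0.3881 0.0786] jaw -102.0 down [ 0.003  0.002 -1.   ] j6 2.23 gap 0.458 F [-0.6  1.4  0.4]
jaw->-97.0: shift in present tool axes [-0.0916  0.2076 -0.1324] | in final axes [-0.0914  0.2185 -0.1135] | turn [-0.62 -0.02  0.02]
jaw->263.0: shift in present tool axes [-0.0916  0.2076 -0.1324] | in final axes [-0.0914  0.2185 -0.1135] | turn [-0.62 -0.02  0.02]
```

View pics/a9.png

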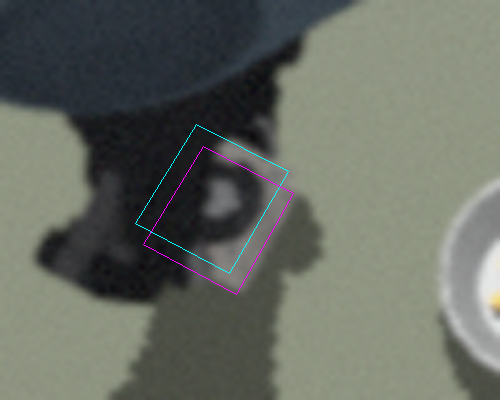

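Request:
{"op": "arm_command", "data": {"deltas": "-0.01 0 0 0 0 0 0; -0.035 0 0 0 0 0 0; -0.045 0 0 -0.62 -0.02 0.02 0; -0.005 0.03 -0.016 0 0 0 0; 0 0.034 -0.018 0 0 0 0; 0 0.034 -0.018 0 0 0 0; 0 0.034 -0.018 0 0 0 0; 0 0.034 -0.018 0 0 0 0; 0 0.02 -0.01 0 0 0 0; 0 0 0 0 0 0 0; 0 0 0 0 0 0 0"}}

```text
t: 31.55
eef_pos: [0.6228, 0.1856, 0.1864]
ee_rot: [-0.041, 0.709, -0.041, -0.703]
ft_force: [0.9, 0.3, -0.4]
finger_gap: 0.46
```

```bash
python3 plan.py .6325 .157 .15 -7|grep -e t -e -97
```

```text
t 31.55 p [0.6228 0.1856 0.1864] jaw -96.7 down [ 0.009  0.    -1.   ] j6 1.8 gap 0.46 F [ 0.9  0.3 -0.4]
jaw->-97.0: shift in present tool axes [ 0.0365  0.0273 -0.0126] | in final axes [ 0.0364  0.0272 -0.0131] | turn [ 0.04 -0.06  0.01]
jaw->263.0: shift in present tool axes [ 0.0365  0.0273 -0.0126] | in final axes [ 0.0364  0.0272 -0.0131] | turn [ 0.04 -0.06  0.01]
```

Request:
{"op": "arm_command", "data": {"deltas": "0.01 0.0273 -0.0126 0.04 -0.06 0.01 0; 0 0 0 0 0 0 0; 0.02 0 0 0 0 0 0; 0 0 0 0 0 0 0; 0 0 0 0 0 0 0"}}

```text
t: 32.05
eef_pos: [0.6316, 0.1623, 0.1586]
ee_rot: [-0.042, 0.707, -0.04, -0.705]
ft_force: [0.2, 0.8, 0.2]
finger_gap: 0.461
```

```bash
python3 plan.py .6325 .157 .1237 -7|grep -e t -e -97
```

```text
t 32.05 p [0.6316 0.1623 0.1586] jaw -96.6 down [ 0.003  0.002 -1.   ] j6 1.76 gap 0.461 F [0.2 0.8 0.2]
jaw->-97.0: shift in present tool axes [ 0.0349  0.0052 -0.0015] | in final axes [ 0.0349  0.0052 -0.0016] | turn [ 0.05 -0.02  0.01]
jaw->263.0: shift in present tool axes [ 0.0349  0.0052 -0.0015] | in final axes [ 0.0349  0.0052 -0.0016] | turn [ 0.05 -0.02  0.01]
```

Request:
{"op": "arm_command", "data": {"deltas": "0.015 0.0052 -0.0015 0.05 -0.02 0.01 0; 0 0 0 0 0 0 0; 0.01 0 0 0 0 0 0; 0 0 0 0 0 0 0; 0 0 0 0 0 0 0"}}

```text
t: 32.55
eef_pos: [0.6327, 0.1586, 0.1335]
ee_rot: [-0.043, 0.706, -0.042, -0.705]
ft_force: [-0.4, -0.5, 0.3]
finger_gap: 0.462
```

```bash
python3 plan.py .6325 .157 .1237 -7|grep -e t -e -97
python3 - <<'E'
from h import *
S=cv2.cvtColor(grab_frame('side'),cv2.COLOR_RGB2BGR); b=cv2.resize(S[215:305,180:270],(600,600),interpolation=2); s=sensors.read_state()['eef_pos']
for c,h in(((s[0]-.003,s[1],s[2]-.0786+.01),.02),((.630,.1574,.0311),.028)):
    p=proj('side',box(c,np.radians(-7),.04,h)); p=((p-[180,215]+.5)*600/90).astype(int)
    cv2.polylines(b,[p[4:]],1,(255,255,0));cv2.polylines(b,[p[:4]],1,(255,0,255))
cv2.imwrite('pics/b1.png',b)
E
```

```text
t 32.55 p [0.6327 0.1586 0.1335] jaw -96.9 down [ 0.002  0.001 -1.   ] j6 1.76 gap 0.462 F [-0.4 -0.5  0.3]
jaw->-97.0: shift in present tool axes [0.0098 0.0016 0.    ] | in final axes [0.0098 0.0016 0.    ] | turn [ 0.01 -0.01  0.01]
jaw->263.0: shift in present tool axes [0.0098 0.0016 0.    ] | in final axes [0.0098 0.0016 0.    ] | turn [ 0.01 -0.01  0.01]
```

View pics/b1.png

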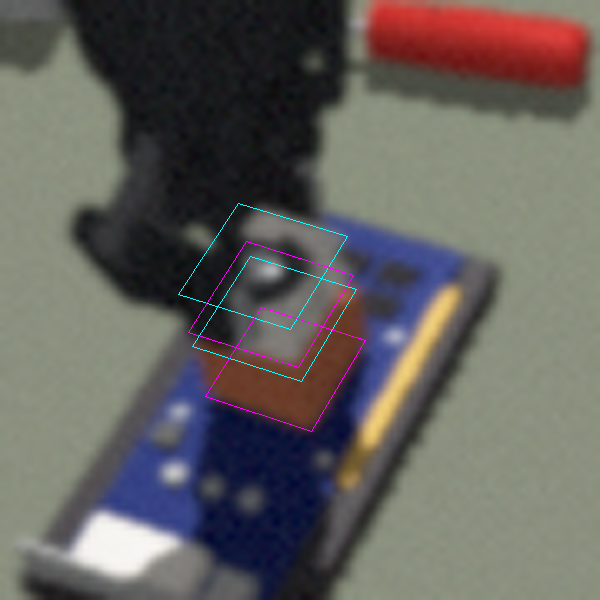

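Request:
{"op": "arm_command", "data": {"deltas": "0.007 0.0014 0 0 0 0 0; 0 0 0 0 0 0 0; 0 0 0 0 0 0 0"}}

```text
t: 32.9
eef_pos: [0.6325, 0.157, 0.126]
ee_rot: [-0.043, 0.706, -0.042, -0.705]
ft_force: [-0.2, 0.7, -0.7]
finger_gap: 0.458
```

```bash
python3 plan.py .633 .1572 .1237 -7|grep -e t -e -97
```

```text
t 32.9 p [0.6325 0.157  0.126 ] jaw -96.9 down [ 0.002  0.001 -1.   ] j6 1.76 gap 0.458 F [-0.2  0.7 -0.7]
jaw->-97.0: shift in present tool axes [ 0.0023 -0.0003 -0.0005] | in final axes [ 0.0023 -0.0003 -0.0005] | turn [ 0.01 -0.01  0.01]
jaw->263.0: shift in present tool axes [ 0.0023 -0.0003 -0.0005] | in final axes [ 0.0023 -0.0003 -0.0005] | turn [ 0.01 -0.01  0.01]
```

Request:
{"op": "arm_command", "data": {"deltas": "0.002 0 -0.0005 0 0 0 0; 0.0018 0 0 0 0 0 0"}}

```text
t: 33.1
eef_pos: [0.6335, 0.1569, 0.1232]
ee_rot: [-0.043, 0.707, -0.042, -0.705]
ft_force: [-5.8, -1.6, 11.1]
finger_gap: 0.467
```

Contact at the expected height. Release and retreat upward, then out of view for the check.

Request:
{"op": "arm_command", "data": {"deltas": "0 0 0 0 0 0 100; 0 0 0 0 0 0 100; 0 0 0 0 0 0 100; 0 0 0 0 0 0 100; -0.015 0 0 0 0 0 100; -0.03 0 0 0 0 0 100; -0.03 0 0 0 0 0 100; -0.03 0 0 0 0 0 100; 0 0 0.04 0 0 0 100; 0 0 0.05 0 0 0 100; 0 0 0.05 0 0 0 100; 0 0 0.05 0 0 0 100"}}

```text
t: 34.3
eef_pos: [0.4463, 0.1793, 0.2405]
ee_rot: [-0.045, 0.711, -0.043, -0.7]
ft_force: [0.2, -0.1, 0.8]
finger_gap: 0.995
```

Request:
{"op": "arm_command", "data": {"deltas": "0 -0.04 0.02 0 0 0 100; 0 -0.04 0 0 0 0 100; 0 -0.04 0 0 0 0 100; 0 -0.04 0 0 0 0 100; 0 -0.04 0 0 0 0 100; 0 0 0 0 0 0 100; 0 0 0 0 0 0 100; 0 0 0 0 0 0 100"}}

```text
t: 35.1
eef_pos: [0.4429, 0.3876, 0.2483]
ee_rot: [-0.046, 0.714, -0.041, -0.698]
ft_force: [-0.0, 0.2, 0.4]
finger_gap: 0.998
```

Run:
```python
from h import *
st=sensors.read_state(); print(st['t'],st['eef_pos'],st['ft_force'],abs(st['qvel']).max())
I={n:cv2.cvtColor(grab_frame(n),cv2.COLOR_RGB2BGR) for n in('top','side')}
B={'cpu':[((.606,-.1625,.0411),10,.06,.045),((.606,-.1625,.0761),10,.06,.025),((.606,-.1625,.1056),10,.06,.034),((.604,-.162,.0186),10,.036,0)],'gpu':[((.630,.1574,.0311),-7,.04,.028),((.630,.1572,.0551),-7,.04,.02)]}
out=[]
for k in B:
    row=[]
    for n in I:
        cs=np.vstack([proj(n,box(c,np.radians(y),w,h)) for c,y,w,h in B[k]]); o=np.round(cs.mean(0)).astype(int)-25
        raw=cv2.resize(I[n][o[1]:o[1]+50,o[0]:o[0]+50],(300,300),interpolation=2)[:,50:250]; im=cv2.resize(I[n][o[1]:o[1]+50,o[0]:o[0]+50],(300,300),interpolation=2)
        for c,y,w,h in B[k]:
            p=proj(n,box(c,np.radians(y),w,h)); cv2.polylines(im,[((p[4:]-o+.5)*6).astype(int)],1,(255,255,0))
        row+=[im[:,50:250],raw]
    out.append(np.hstack(row))
cv2.imwrite('pics/fin.png',np.vstack(out)); cv2.imwrite('pics/finT.png',I['top']); cv2.imwrite('pics/finS.png',I['side'])
```

```text
35.1 [0.44293293 0.38763062 0.2482679 ] [-0.01305305  0.1697895   0.40016356] 0.011323924198064534
```

View pics/fin.png

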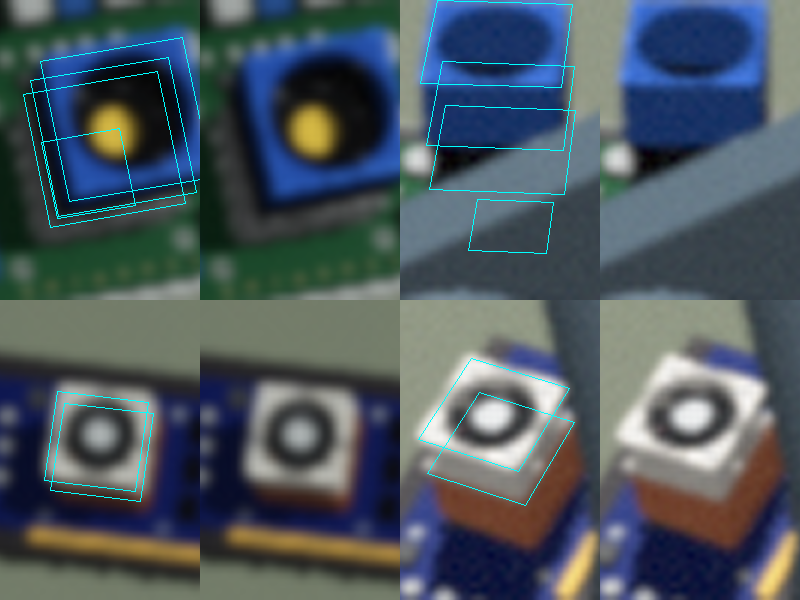

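Run:
```python
from h import *
a,b=[cv2.cvtColor(cv2.imread(f'pics/{n}.png'),cv2.COLOR_BGR2GRAY).astype(int) for n in('top0','finT')]
for n,u0,u1,v0,v1 in(('mem',340,365,230,265),('driver',266,286,142,210),('dish',112,146,244,276)):
    print(n,np.abs(a-b)[v0:v1,u0:u1].mean().round(1),np.percentile(np.abs(a-b)[v0:v1,u0:u1],95))
from rig import workorder; print(workorder.hand_in())
```

```text
mem 4.6 6.0
driver 4.6 6.0
dish 20.3 100.64999999999986
the job is handed in; nothing more can be done
None
```

Both coolers are refitted and the job is handed in at about 35 s on the robot clock. No verdict was reported. From the bottom, the silver sink, black fan and blue duct stand on the processor, and the copper sink with the white fan stands on the graphics chip.

- **Setting down:** every part touched at its expected height, with about 7 to 21 N between gripper and part. The fingers were opened and lifted clear each time.
- **Final pictures:** the parts agree with the target outlines to within about 1 pixel, roughly 2–3 mm. The lower part of the processor stack was hidden by the arm in the last side view. I checked the sink and fan there after each was placed, and they matched.
- **White fan:** it sat about 3 mm off-centre in the jaws, so I shifted its placing to make up for it.
- **Bystanders:** the top pictures before and after show no change at the memory stick or the screwdriver. The same check failed at the dish (mean difference 20 against about 5), most likely because the raised gripper was above it when the picture was taken. I did not confirm the dish separately. The arm only passed above it, with the fingertips about 17 cm up at the end.

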